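# Change the background tile and lay out the metal samples

## Task

Change the photo stand's background: first put the short white tile from the stand back in the wooden rest, leaning on its wall beside the stack; then draw the tall tile out of that stack without toppling the others and lean it squarely on the middle of the stand's wall, its foot between lip and wall. Only then lay every metal bar from the tray flat and wholly on the open grey board before the lip, no bar touching another or the tile; leave the rubber bung in the tray and disturb nothing else.

Things in the scene. Friction and masses are not known exactly. Their poses are not given: they have to be found in the camera images.
- rest: wooden tile rest, fixed: base 260 mm along x, y -100 to +75, 8 mm thick; upright wall 12 mm thick along x on its +y side (inner face y = +50, top 83 mm above bench, x -120 to +120 mm), low lip (y -36 to -30, top 16 mm above bench). Three tiles lean in a stack, feet between lip and wall, centred near x = -60 mm; the wall is free at x = +60. Origin: centre of underside, on the bench
- tall_tile: the background tile: white, 100 wide x 10 thick x 180 mm tall, 55 mm taller than the others; 0.3 to 0.5 kg; at a random place in the stack. Origin: centre of its bottom face; x along width, y through thickness, z up its height. All tiles lean about 0.25 rad from vertical, tops to the rest's +y
- short_tile1: short white tile 100 wide x 10 thick x 125 mm tall, about 0.29 kg, leaning in the rest, where it stays. Origin and axes as for the tall tile
- short_tile2: short white tile 100 wide x 10 thick x 125 mm tall, about 0.29 kg, leaning in the rest, where it stays. Origin and axes as for the tall tile
- used_tile: short white tile like the other two, but at the start leaning on the photo stand's wall (0.25 rad from vertical, top towards the stand's +y); to be put back in the rest, beside the stack. Origin and axes as for the tall tile
- stand: photo stand, fixed: grey board 230 x 250 x 6 mm (x, y, z), upright wooden wall 12 mm thick along x near its +y edge (inner face y = +105, top 81 mm above bench, x -70 to +70 mm), lip parallel to it (y +44 to +50, top 14 mm above bench). The tile goes between lip and wall, leaning on the wall; bars on the open board (y -125 to +44 mm). Origin: centre of underside, on the bench
- tray: shallow wooden sample tray, fixed, 226 x 180 mm (its x, y), six compartments 3 along x by 2 along y (centres at x -73.5, 0, +73.5, y -43.5, +43.5 mm), floor 4 mm thick, outer walls and dividers 14 mm high above the bench. Origin: centre of its underside, on the bench
- block1: plain metal sample bar 66 x 32 x 32 mm, 0.15 to 0.7 kg, lying in a tray compartment (may be absent). Origin: its centre; x along its length
- block2: plain metal sample bar 66 x 32 x 32 mm, 0.15 to 0.7 kg, lying in a tray compartment (may be absent). Origin: its centre; x along its length
- block3: plain metal sample bar 66 x 32 x 32 mm, 0.15 to 0.7 kg, lying in a tray compartment (may be absent). Origin: its centre; x along its length
- block4: plain metal sample bar 66 x 32 x 32 mm, 0.15 to 0.7 kg, lying in a tray compartment (may be absent). Origin: its centre; x along its length
- block5: plain metal sample bar 66 x 32 x 32 mm, 0.15 to 0.7 kg, lying in a tray compartment (may be absent). Origin: its centre; x along its length
- bung: black rubber bung, 34 mm across the top, 28 mm high, in a tray compartment; stays in the tray. Origin: centre of its underside
- jar: small brown jar, 42 mm across, 50 mm high, standing on the rest's base in front of the lip; leave alone
- beaker: glass beaker, 84 mm across, 105 mm high, beyond the stand; leave alone
- wash_bottle: white wash bottle, 62 mm across, 165 mm high, beyond the stand; leave alone
- spatula: spatula 170 mm long lying beyond the rest or tray; leave alone
- ruler: steel ruler 200 x 30 x 4 mm lying beyond the stand; leave alone
Mind the look-alikes: they are no part of the job. What is shaped like the block3 but pink is not meant. What is shaped like the block1 but green is not meant.

How it is judged:
By the outcome, as a careful person would: the job done as asked, in the order asked, and still so for the second after the job is handed in, with the robot touching nothing.
Of block1, block2, block3, block4, block5 only 3 to 5 are there at a start; the rules pass over those that are not, and their reading is None.
At some moment in a run one of block1, block2, block3, block4, block5 may be knocked a few centimetres aside while the robot is not near it.
It also fails if it takes over 210 s, if anything falls off the work surface, if the arm or the gripper's body presses on something with over 40 N, if the wrist force passes 120 N, or if a joint passes its speed limit or range.

## Robot

A 6-joint arm with a two-finger parallel gripper is mounted at the origin on the work surface. World frame = base frame: x ahead of the robot, y to its left, z up, the work surface at z = 0. Lengths are in mm, angles in rad, forces in N, time in s.
With the tool pointing down it reaches from about 325 to 925 mm from the base axis. Payload 3.1 kg.
Tool frame: the origin (TCP) lies between the finger pads; the fingertips stand 14 mm ahead of it and the grasp point (between the pads) lies 5 mm behind it; y points along the fingers, x is the direction in which the jaws open and shut, and the axes are right-handed (so a half turn about y gives the same grasp; the last joint's range is limited). The gripper opens to 85 mm and grips with 20 to 120 N. Pads are 22 mm wide; open, the fingers measure 114 mm over their backs; the gripper's body (76 mm by 85 mm) begins 54 mm behind the grasp point. The pads swing forward as they close: fully open they stand 13 mm farther back than shut.
Start: joints at [-1.332, 0.217, 1.613, -0, 1.311, -0.112], TCP at [214.802, -586.941, 245.3] pointing down, gripper open.
Joint ranges: [-2.75, 2.75], [-0.78, 2.1], [0.31, 2.55], [-1.13, 4.27], [0.13, 2.63], [-2.58, 2.58]. Speed limits (rad/s): [2.79, 2.79, 3.14, 3.14, 3.14, 3.14].

## Interface

Orientations are given as a unit quaternion [x, y, z, w].
In Python, from station import status, get_image, ctrl, nets gives the robot as it stands. The module is installed in compiled form; this text tells all that it offers.
- The arm moves only by the tool drive_tool, never from a script. Its arguments are lists of equal length, an entry for each row: "travel": the shift along the tool's x, y, z scaled (see below), a list of three; "rotation": the turn, a rotation vector about the tool's x, y, z scaled (see below), a list of three. In form: {"travel": [[x, y, z], ...], "rotation": [[rx, ry, rz], ...]}. A call has 1 to 5 rows; each row shifts and turns the commanded pose from where the row before left it, along the tool's axes as they then stand; what a row does not reach is not made up. The controller multiplies each number of a shift by 0.06 m and each number of a turn by 0.1 rad. A row lasts 1/8 s, in which the tool goes at most 62.5 mm and 10.7 degrees, less where a joint would pass 70% of its speed; a pose out of reach is approached as far as the arm can. A call with a number of a shift or a turn outside -1 to 1 is refused whole. A call with a gripper value outside its range is refused whole. "fingers" is the opening, from 0 (shut) to 1 (fully open), set as the call begins (left out, the last holds). The fingers move at their own pace and stop on an object; "squeeze" is the grip in N (left out, the last holds). Time passes only in rows, so rows that do not move let the fingers close. It gives the time, the measured TCP pose, the force and the opening at its end, in the units of the state.
- status.get_obs(): the state, without advancing time (a new reading comes with each control period).
- get_image(name): name is "side" or "top" or "wrist"; returns a dict with "color" (400x640x3 uint8, red, green, blue), "fx", "fy", "cx", "cy" (pixels), "R" (3x3) and "t" (3): a world point X has camera coordinates R X + t; the wrist camera has in their place "mount" (4x4, takes a point from camera to tool coordinates, whose origin is the TCP and whose axes are the tool frame's). Camera axes: x right, y down, z forward; pixel columns grow to the right and rows downward; lengths in mm; the calibration is good to about 2 mm. A picture is of the moment at which its call begins: read the wrist's pose just before it. There is no depth.
- ctrl.job_done(): hands the job in, once; it reports no verdict.
Trained networks look in a picture, given as the dict that the camera call returned (one of the last four; its "shot" number tells which), for a name from the list of things; names that differ only in an ending like _2 or _b are one class to them, and where a whole thing is asked for, a point or a joint stands for the part that bears it (a point fixed in the world has none). Each returns a list of dicts, best first, with "conf" (0 to 1); they miss things now and then, are a little off and sometimes report something else, mostly with a low value. They report only what shows in the picture. A call takes as long as a camera call. They do not tell look-alikes from the thing itself.
- nets.outline_of(query, picture): "pixels" (400x640 bool, what is visible of it) and "xy" ([column, row] in pixels, amid what is visible of it).
- nets.pinpoint(query, picture): "xy" ([column, row] in pixels: a listed point, or the origin of a listed thing).
The state is a dict: "time_s": time; "joint_positions": joint angles; "dq": joint speeds; "tau": joint torques, N m; "tool_pos": TCP position; "tcp_rot": TCP orientation; "force": force on the tool from outside, world axes, zero at the start; "wrist_torque": the same for the moment, N m; "grip_width": opening from 0.0 (shut) to 1.0 (fully open).
Only numpy, scipy, OpenCV 4.12 (cv2) and the standard library are available. Lean on these libraries where they do the work, as an engineer would, in place of code of your own. Each camera call takes 0.05 s, during which the arm holds its last target.

## Working session

There is one attempt and no reset: what is moved stays moved. The work goes in short steps, Python scripts to look and compute and a tool call to move; the robot and the scene stay as the last step left them, time stands still between calls to the robot, and variables do not carry over. Pictures are saved under pics/ and viewed, and the job is handed in when it is done.

Besides the shell and the picture viewer there is one more tool, called after "Request:" by a JSON object that holds its "api" and its "payload". drive_tool: Moves the arm, as the interface text tells. Its arguments: {"type":"object","properties":{"travel":{"type":"array"},"rotation":{"type":"array"},"fingers":{"type":"number"},"squeeze":{"type":"number"}},"required":["travel","rotation"]}

```bash
ls; mkdir -p pics
cat > h.py <<'E'
import numpy as np, cv2
from station import status, get_image, ctrl, nets
def save(p,name): cv2.imwrite('pics/'+name, cv2.cvtColor(p['color'],cv2.COLOR_RGB2BGR))
E
python3 - <<'E'
from h import *
print(status.get_obs())
for n in ['side','top','wrist']:
    p=get_image(n); save(p,n+'0.png'); print(n,{k:v for k,v in p.items() if k!='color'})
E
```

```text
pics
{'time_s': 0.0, 'joint_positions': array([-1.33218042e+00,  2.17802639e-01,  1.61493849e+00, -4.78054011e-05,
        1.31124671e+00, -1.12181802e-01]), 'dq': array([-0.00042674,  0.00010642,  0.00258722, -0.00065024,  0.00025829,
       -0.00071874]), 'tau': array([ 3.23156337e-04, -3.96838653e+01, -3.03852439e+01, -3.03087763e-04,
        9.72542271e-03, -2.66111783e-06]), 'tool_pos': array([ 214.61417034, -586.17325691,  243.93585364]), 'tcp_rot': array([-0.57903352,  0.40572043, -0.40442798,  0.58012855]), 'force': array([-0.27478003, -0.21788905,  0.20901138]), 'wrist_torque': array([ 0.04182094, -0.00863444, -0.01666891]), 'grip_width': 0.9989506060765905}
side {'fx': 387.71376125023477, 'fy': 387.71376125023477, 'cx': 318.420735210595, 'cy': 203.57650087471924, 'R': array([[-0.98581794, -0.16711493, -0.01534881],
       [-0.07028395,  0.49419297, -0.86650648],
       [ 0.15239144, -0.85313886, -0.49892979]]), 't': array([560.82047861, 131.75267523, 952.8439885 ]), 'shot': 1}
top {'fx': 374.082628351525, 'fy': 374.082628351525, 'cx': 319.54317321751705, 'cy': 196.97784957621752, 'R': array([[ 0.02268363, -0.9996307 ,  0.01496379],
       [-0.99758805, -0.02361436, -0.06527203],
       [ 0.06560129, -0.01344709, -0.9977553 ]]), 't': array([-64.40635022, 553.49793147, 958.58280164]), 'shot': 2}
wrist {'fx': 345.7499490354099, 'fy': 345.7499490354099, 'cx': 321.82366760008216, 'cy': 201.9546861565085, 'mount': array([[ 9.99999129e-01, -7.20787909e-04, -1.10574786e-03,
        -4.12688345e-01],
       [ 8.38481123e-04, -3.00092702e-01,  9.53909674e-01,
        -1.28142816e+02],
       [-1.01939342e-03, -9.53909771e-01, -3.00091836e-01,
         7.64207381e+01],
       [ 0.00000000e+00,  0.00000000e+00,  0.00000000e+00,
         1.00000000e+00]]), 'shot': 3}
```

View pics/side0.png

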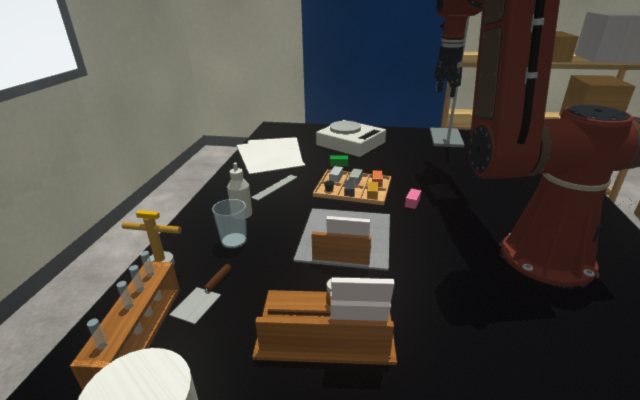

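View pics/top0.png

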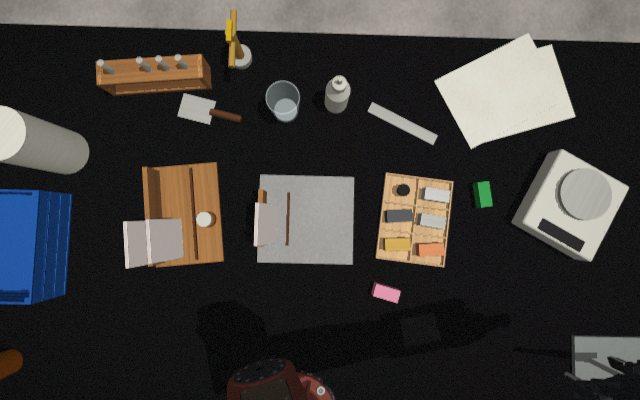

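View pics/wrist0.png

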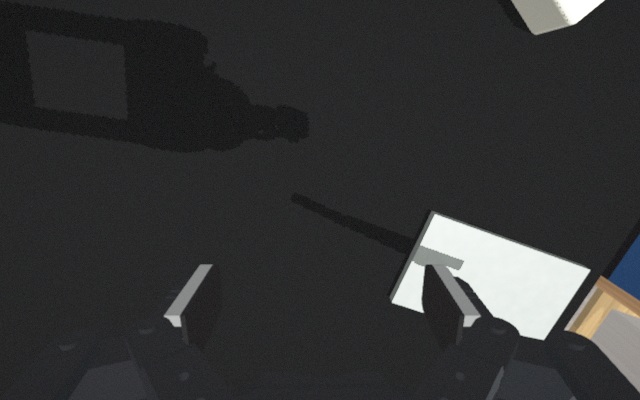

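```bash
cat >> h.py <<'E'
def crop(p,x0,y0,x1,y1,s,name):
    c=cv2.cvtColor(p['color'],cv2.COLOR_RGB2BGR)[y0:y1,x0:x1]
    cv2.imwrite('pics/'+name,cv2.resize(c,None,fx=s,fy=s,interpolation=cv2.INTER_CUBIC))
def ray(p,uv,obs=None):
    d=np.array([(uv[0]-p['cx'])/p['fx'],(uv[1]-p['cy'])/p['fy'],1.])
    if 'R' in p: R=np.array(p['R']);t=np.array(p['t']); return -R.T@t, R.T@d
    from scipy.spatial.transform import Rotation as Ro
    M=np.array(p['mount']); Rt=Ro.from_quat(obs['tcp_rot']).as_matrix()
    return obs['tool_pos']+Rt@M[:3,3], Rt@M[:3,:3]@d
def atz(p,uv,z,obs=None):
    o,d=ray(p,uv,obs); return o+d*(z-o[2])/d[2]
def proj(p,X,obs=None):
    X=np.asarray(X,float)
    if 'R' in p: c=X@np.array(p['R']).T+p['t']
    else:
        from scipy.spatial.transform import Rotation as Ro
        M=np.array(p['mount']); Rt=Ro.from_quat(obs['tcp_rot']).as_matrix()
        R=Rt@M[:3,:3]; c=(X-(obs['tool_pos']+Rt@M[:3,3]))@R
    return np.stack([c[...,0]/c[...,2]*p['fx']+p['cx'],c[...,1]/c[...,2]*p['fy']+p['cy']],-1)
def tri(r1,r2):
    (o1,d1),(o2,d2)=r1,r2
    A=np.stack([d1,-d2],1); s=np.linalg.lstsq(A,o2-o1,rcond=None)[0]
    a=o1+s[0]*d1;b=o2+s[1]*d2; return (a+b)/2,np.linalg.norm(a-b)
E
python3 - <<'E'
from h import *
from scipy.spatial.transform import Rotation as Ro
o=status.get_obs();print(Ro.from_quat(o['tcp_rot']).as_matrix().round(3))
pt=get_image('top');ps=get_image('side')
crop(pt,90,150,290,290,4,'topA.png'); crop(pt,230,150,470,320,3.3,'topB.png')
crop(ps,230,180,430,380,3.5,'sideA.png'); crop(ps,280,140,440,260,4.5,'sideB.png')
for n in ['rest','stand','tray','tall_tile','short_tile1','used_tile','block1','bung','jar']:
    a=nets.pinpoint(n,pt); b=nets.pinpoint(n,ps)
    print(n,[(np.round(d['xy'],1).tolist(),round(d['conf'],2)) for d in a],[(np.round(d['xy'],1).tolist(),round(d['conf'],2)) for d in b])
    if a and b and n in('rest','stand','tray','used_tile','tall_tile'): 
        print('  tri',tri(ray(pt,a[0]['xy']),ray(ps,b[0]['xy'])), atz(pt,a[0]['xy'],0),atz(ps,b[0]['xy'],0))
E
```

```text
[[ 0.344 -0.     0.939]
 [-0.939  0.002  0.344]
 [-0.002 -1.     0.   ]]
rest [([182.0, 211.4], 0.87), ([211.6, 217.2], 0.52)] [([324.6, 333.4], 0.78)]
  tri (array([506.55472838, 312.52380388,  -6.85694096]), np.float64(5.801584888855275)) [509.31117449 310.46402729   0.        ] [502.66765057 318.3648273    0.        ]
stand [([306.9, 219.5], 0.79)] [([347.9, 238.3], 0.95), ([335.4, 175.6], 0.17)]
  tri (array([493.50806574, -19.69211295,  -7.49149401]), np.float64(4.012331890877049)) [495.47183428 -19.66902558   0.        ] [490.58457249  -9.18427719   0.        ]
tray [([412.7, 222.7], 0.58), ([432.1, 220.6], 0.33)] [([353.1, 190.1], 0.76), ([378.1, 182.0], 0.69)]
  tri (array([ 498.24422664, -303.17235813,   -9.47861339]), np.float64(9.712742112895627)) [ 493.38171505 -301.10770597    0.        ] [ 501.72425553 -284.72740078    0.        ]
tall_tile [] []
short_tile1 [([181.4, 235.4], 0.67)] [([274.6, 184.7], 0.5)]
used_tile [([274.4, 222.3], 0.96)] []
block1 [([478.6, 198.2], 0.89), ([434.4, 194.8], 0.87), ([382.6, 292.4], 0.83), ([430.6, 220.8], 0.67), ([399.7, 216.9], 0.67), ([394.8, 245.0], 0.61), ([428.2, 250.5], 0.61)] [([349.4, 188.5], 0.74), ([334.9, 174.1], 0.71), ([340.9, 161.4], 0.7), ([375.7, 190.8], 0.59), ([410.5, 199.4], 0.47), ([352.6, 177.1], 0.42), ([378.6, 179.9], 0.41)]
bung [([400.6, 190.7], 0.44)] [([332.0, 188.2], 0.58)]
jar [([208.8, 218.4], 0.84)] [([333.4, 305.2], 0.49)]
```

View pics/topA.png

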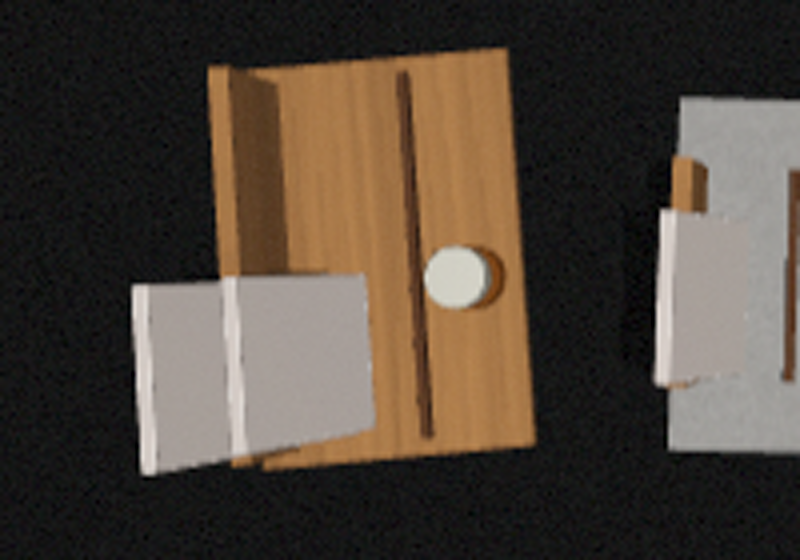

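View pics/topB.png

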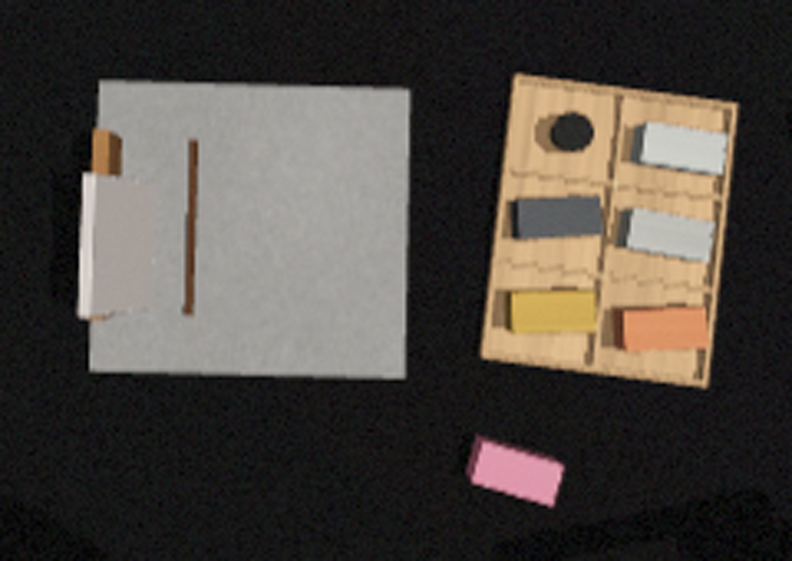

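View pics/sideA.png

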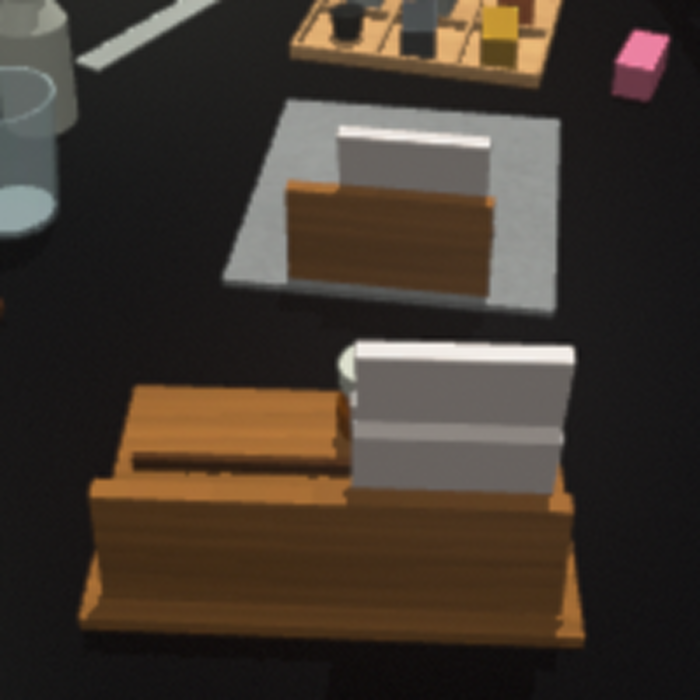

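View pics/sideB.png

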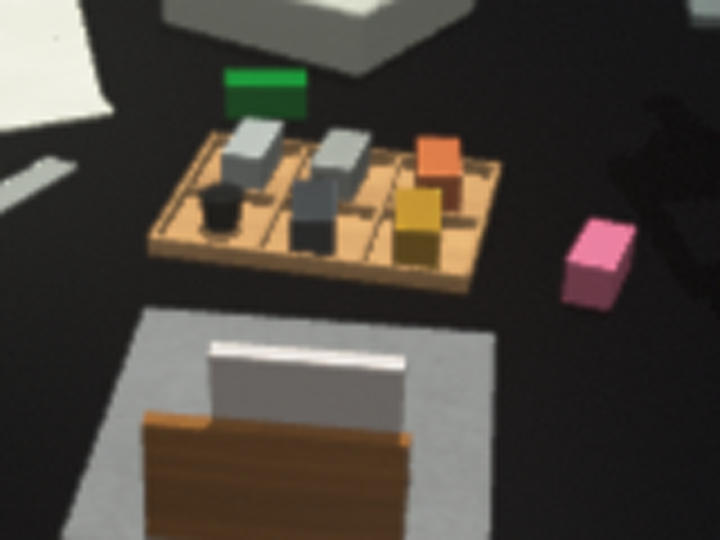

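```bash
cat > fit.py <<'E'
from h import *
from scipy.optimize import least_squares
pt=get_image('top');ps=get_image('side')
def c(l,off,s): return [(a/s+off[0]-.5+.5/s,b/s+off[1]-.5+.5/s) for a,b in l]
A=((90,150),4);B=((230,150),3.3);SA=((230,180),3.5);SB=((280,140),4.5)
D={
'rest':[(pt,[(130,-100,8),(-130,-100,8),(120,62,83),(120,50,83)],c([(508,47),(536,443),(208,66),(232,66)],*A)),
        (ps,[(130,75,0),(-130,75,0),(120,62,83),(130,-100,8)],c([(82,628),(583,643),(92,500),(136,386)],*SA))],
'stand':[(pt,[(115,125,6),(115,-125,6),(-115,-125,6),(-115,125,6)],c([(100,80),(411,88),(407,380),(90,372)],*B)),
        (ps,[(115,125,0),(-115,125,0)],c([(222,284),(555,313)],*SA)),(ps,[(115,-125,6),(-115,-125,6)],c([(143,308),(495,333)],*SB))],
'tray':[(pt,[(113,90,14),(113,-90,14),(-113,-90,14),(-113,90,14)],c([(517,74),(738,102),(709,388),(482,357)],*B)),
        (ps,[(113,-90,14),(-113,-90,14),(-113,90,14),(113,90,14)],c([(215,130),(502,162),(470,275),(150,238)],*SB))]}
def tf(q,P):
    P=np.array(P,float);a=q[2];R=np.array([[np.cos(a),-np.sin(a),0],[np.sin(a),np.cos(a),0],[0,0,1]])
    return P@R.T+[q[0],q[1],0]
if __name__=='__main__':
  for n,L in D.items():
    for sub in (L,L[:1],L[1:]):
        f=lambda q:np.concatenate([(proj(p,tf(q,P))-np.array(u)).ravel() for p,P,u in sub])
        r=least_squares(f,[490,{'rest':300,'stand':-20,'tray':-290}[n],0],x_scale=[100,100,.1]); print(n,r.x.round(3),'resid',r.fun.reshape(-1,2).round(1).tolist())
E
python3 fit.py
```

```text
rest [5.02400e+02 3.07693e+02 1.17000e-01] resid [[-0.3, 0.1], [0.4, -0.2], [0.3, 0.5], [-0.7, 0.1], [-0.0, 0.1], [0.4, 0.5], [-0.5, -1.1], [-0.2, -0.2]]
rest [5.02790e+02 3.07892e+02 1.11000e-01] resid [[-0.1, 0.1], [-0.0, -0.1], [0.6, 0.2], [-0.5, -0.2]]
rest [5.02316e+02 3.07699e+02 1.22000e-01] resid [[0.1, 0.4], [0.6, 0.3], [-0.3, -0.8], [-0.5, -0.1]]
stand [497.558 -17.991   0.   ] resid [[0.2, 0.3], [0.1, 0.1], [-0.1, -1.1], [0.3, -0.7], [0.6, 0.3], [0.1, 1.0], [0.6, -0.2], [-0.0, -0.1]]
stand [ 4.96646e+02 -1.76550e+01 -1.00000e-03] resid [[0.1, 0.5], [0.0, 0.5], [-0.3, -0.7], [0.1, -0.4]]
stand [ 4.98571e+02 -1.90710e+01  2.00000e-03] resid [[0.4, 0.0], [-0.2, 0.6], [0.3, -0.4], [-0.5, -0.4]]
tray [ 5.02805e+02 -3.03559e+02 -1.08000e-01] resid [[-0.1, 0.2], [0.3, 0.6], [-0.1, -0.5], [0.2, -0.1], [-0.2, 0.6], [-0.1, 0.1], [0.1, 0.1], [-0.0, -0.3]]
tray [ 5.02899e+02 -3.03432e+02 -1.07000e-01] resid [[-0.2, 0.1], [0.2, 0.5], [-0.2, -0.6], [0.2, -0.1]]
tray [ 5.02699e+02 -3.04432e+02 -1.10000e-01] resid [[-0.0, 0.4], [-0.1, 0.1], [0.1, 0.0], [0.0, -0.4]]
```

```bash
cat > plan.py <<'E'
from h import *
from scipy.spatial.transform import Rotation as Ro
REST=np.array([502.5,307.8,.115]);STAND=np.array([497.5,-18.,0.]);TRAY=np.array([502.8,-303.5,-.108])
def T(q):
    M=np.eye(4);M[:3,:3]=Ro.from_euler('z',q[2]).as_matrix();M[:2,3]=q[:2];return M
def tile(frame,x,wally,base,yaw=0,lean=.25,gap=0,stack=0):
    """tile pose (bottom centre) leaning on wall top (wall 75 above base); back face at wall top edge + stack offset"""
    M=np.eye(4);M[:3,:3]=Ro.from_euler('zx',[yaw,-lean]).as_matrix()
    piv=np.array([x,wally-75*np.tan(lean)-gap,base]) # back bottom edge
    M[:3,3]=piv-M[:3,:3]@np.array([0,5+stack,0]) 
    return T(frame)@M
# tool on tile: tool x=-ty, y=-tz, z=+tx ; depth = TCP below tile top
def toolfor(M,h,depth):
    G=np.eye(4);G[:3,:3]=np.array([[0,0,1],[-1,0,0],[0,-1,0]],float);G[:3,3]=[0,0,h-depth]
    return M@G
def down(x,y,z,yaw): # tool down, tool x direction at world angle yaw
    G=np.eye(4);xx=np.array([np.cos(yaw),np.sin(yaw),0]);yy=np.array([0,0,-1.]);G[:3,:3]=np.stack([xx,yy,np.cross(xx,yy)],1);G[:3,3]=[x,y,z];return G
def cur():
    o=status.get_obs();M=np.eye(4);M[:3,:3]=Ro.from_quat(o['tcp_rot']).as_matrix();M[:3,3]=o['tool_pos'];return M,o
def delta(goal,n=None,verbose=True):
    M,o=cur(); D=np.linalg.inv(M)@goal
    rv=Ro.from_matrix(D[:3,:3]).as_rotvec(); L=np.linalg.norm(goal[:3,3]-M[:3,3])
    k=max(1,int(np.ceil(max(L/58,np.linalg.norm(rv)/.098)))) if n is None else n
    # straight line path in world, rotation evenly: rows in own tool axes
    rows=[];R=M[:3,:3].copy();dw=(goal[:3,3]-M[:3,3])/k
    # fine: shift along tool axes before the row's turn
    for i in range(k):
        rows.append((R.T@dw/60).round(3).tolist());R=R@Ro.from_rotvec(rv/k).as_matrix()
    print('t',round(o['time_s'],2),'pos',M[:3,3].round(1),'err mm',(goal[:3,3]-M[:3,3]).round(1),'rv',rv.round(3),'F',o['force'].round(1),'w',round(o['grip_width'],3))
    print('rows',k,'rot',(rv/k/.1).round(3).tolist());[print('  ',r) for r in rows]
E
python3 - <<'E'
from plan import *
pt=get_image('top')
c=lambda a,b:(a/3.3+230-.35,b/3.3+150-.35)
for q in [(85,172),(78,318),(98,173),(92,318),(88,245)]: print(q,atz(pt,c(*q),128).round(1))
U=tile(STAND,0,105,6); print(U.round(2)); print('top',(U@[0,0,125,1]).round(1),(U@[0,5,125,1]).round(1))
# tall stack tile tops
c=lambda a,b:(a/4+90-.375,b/4+150-.375)
S=tile(REST,-60,50,8,stack=10);print('stack tall top c',(S@[0,0,180,1]).round(1))
for q in [(133,285),(147,284),(145,474),(156,470),(145,379)]: print(atz(pt,c(*q),8+180*.969+3).round(1))
for q in [(225,278),(238,276),(235,458),(246,455)]: print('fs',atz(pt,c(*q),8+125*.969+3).round(1))
E
```

```text
(85, 172) [533.   97.9 128. ]
(78, 318) [431.4  99.3 128. ]
(98, 173) [532.6  88.8 128. ]
(92, 318) [431.6  89.6 128. ]
(88, 245) [482.1  94.  128. ]
[[ 1.000e+00  0.000e+00  0.000e+00  4.975e+02]
 [ 0.000e+00  9.700e-01  2.500e-01  6.300e+01]
 [ 0.000e+00 -2.500e-01  9.700e-01  7.240e+00]
 [ 0.000e+00  0.000e+00  0.000e+00  1.000e+00]]
top [497.5  93.9 128.4   1. ] [497.5  98.8 127.1   1. ]
stack tall top c [435.9 361.4 186.1   1. ]
[482.7 370.2 185.4]
[483.4 362.8 185.4]
[382.9 358.2 185.4]
[385.1 352.5 185.4]
[432.9 361.  185.4]
fs [487.3 345.3 132.1]
fs [488.6 338.  132.1]
fs [385.8 334.3 132.1]
fs [387.6 328.2 132.1]
```

Run:
```python
from plan import *
U=tile(STAND,-15.4,105,6)
g=toolfor(U,125,20-110); print(g.round(2))
delta(g)
```

```text
[[ 0.0000e+00  0.0000e+00  1.0000e+00  4.8210e+02]
 [-9.7000e-01 -2.5000e-01  0.0000e+00  1.1620e+02]
 [ 2.5000e-01 -9.7000e-01  0.0000e+00  2.1555e+02]
 [ 0.0000e+00  0.0000e+00  0.0000e+00  1.0000e+00]]
t 1.3 pos [ 214.8 -587.   245.3] err mm [267.3 703.2 -29.8] rv [-0.044  0.349 -0.247] F [-0.2  0.4 -0.1] w 1.0
rows 13 rot [-0.034, 0.268, -0.19]
   [-0.729, 0.038, 0.632]
   [-0.746, 0.022, 0.612]
   [-0.763, 0.006, 0.592]
   [-0.778, -0.011, 0.571]
   [-0.793, -0.028, 0.55]
   [-0.807, -0.045, 0.528]
   [-0.819, -0.062, 0.506]
   [-0.831, -0.079, 0.484]
   [-0.842, -0.097, 0.461]
   [-0.852, -0.115, 0.438]
   [-0.861, -0.132, 0.415]
   [-0.87, -0.15, 0.391]
   [-0.877, -0.168, 0.367]
```

Request:
{"api": "drive_tool", "payload": {"travel": [[-0.73, 0.03, 0.63], [-0.75, 0.02, 0.61], [-0.76, 0.0, 0.59], [-0.78, -0.01, 0.57], [-0.79, -0.03, 0.55]], "rotation": [[-0.03, 0.27, -0.19], [-0.03, 0.27, -0.19], [-0.03, 0.27, -0.19], [-0.03, 0.27, -0.19], [-0.03, 0.27, -0.19]]}}

```text
time_s: 1.92
tool_pos: [317.7, -314.9, 235.2]
tcp_rot: [0.574, -0.418, 0.468, -0.526]
force: [1.2, -0.1, -0.8]
grip_width: 0.998
```

Request:
{"api": "drive_tool", "payload": {"travel": [[-0.81, -0.05, 0.53], [-0.82, -0.06, 0.51], [-0.83, -0.08, 0.48], [-0.84, -0.1, 0.46], [-0.85, -0.12, 0.44]], "rotation": [[-0.03, 0.27, -0.19], [-0.03, 0.27, -0.19], [-0.03, 0.27, -0.19], [-0.03, 0.27, -0.19], [-0.03, 0.27, -0.19]]}}

```text
time_s: 2.55
tool_pos: [421.1, -44.3, 225.5]
tcp_rot: [0.564, -0.428, 0.527, -0.47]
force: [1.2, -1.6, 0.4]
grip_width: 1.001
```

Request:
{"api": "drive_tool", "payload": {"travel": [[-0.86, -0.13, 0.42], [-0.87, -0.15, 0.39], [-0.88, -0.17, 0.37], [0, 0, 0]], "rotation": [[-0.03, 0.27, -0.19], [-0.03, 0.27, -0.19], [-0.03, 0.27, -0.19], [0, 0, 0]], "fingers": 0.5, "squeeze": 60}}

```text
time_s: 3.05
tool_pos: [483.8, 119.9, 217.9]
tcp_rot: [0.558, -0.432, 0.558, -0.437]
force: [1.2, -0.6, -0.7]
grip_width: 0.5
```

Run:
```python
from plan import *
U=tile(STAND,-15.4,105,6)
delta(toolfor(U,125,20-110),1)
M,o=cur();p=get_image('wrist');save(p,'w1.png')
c=[(x,y,125) for x in(-50,50) for y in(-5,5)]+[(0,0,60)]
print(proj(p,np.array([(U@[*q,1])[:3] for q in c]),o).round(1).tolist())
pt=get_image('top');save(pt,'t1.png'); print(status.get_obs()['joint_positions'].round(2))
```

```text
t 3.05 pos [483.8 119.9 217.9] err mm [-1.7 -3.7 -2.4] rv [-0.006  0.003 -0.002] F [ 1.2 -0.6 -0.7] w 0.5
rows 1 rot [-0.056, 0.032, -0.022]
   [0.05, 0.053, -0.029]
[[333.9, 279.7], [320.0, 279.7], [335.9, 140.0], [320.1, 140.0], [326.5, 189.3]]
[ 0.24  0.02  1.9  -0.25  1.28  1.89]
```

View pics/w1.png

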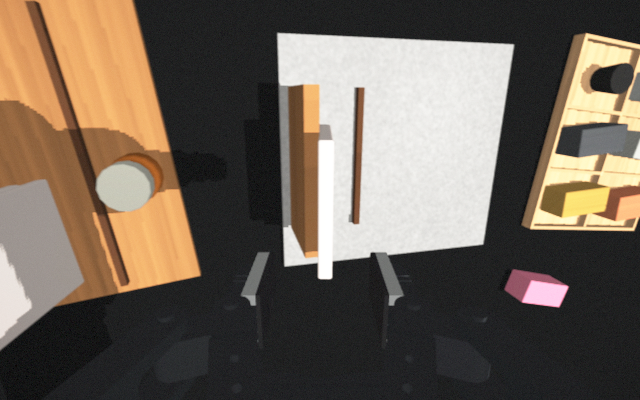

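Run:
```python
from plan import *
U=tile(STAND,-15.4,105,6)
delta(toolfor(U,125,22),4)
```

```text
t 3.15 pos [482.7 116.5 218.1] err mm [  -0.6  -28.1 -111. ] rv [-0.004 -0.001 -0.001] F [ 0.2  0.1 -0.7] w 0.501
rows 4 rot [-0.01, -0.001, -0.002]
   [-0.001, 0.477, -0.004]
   [-0.001, 0.477, -0.004]
   [-0.001, 0.477, -0.003]
   [-0.001, 0.477, -0.003]
```

Request:
{"api": "drive_tool", "payload": {"travel": [[0, 0.5, 0], [0, 0.5, 0], [0, 0.5, 0], [0, 0.4, 0], [0, 0, 0]], "rotation": [[-0.01, 0, 0], [-0.01, 0, 0], [-0.01, 0, 0], [-0.01, 0, 0], [0, 0, 0]]}}

```text
time_s: 3.78
tool_pos: [480.8, 85.9, 106.2]
tcp_rot: [0.558, -0.436, 0.559, -0.431]
force: [0.1, 0.3, -0.6]
grip_width: 0.498
```

Run:
```python
from plan import *
U=tile(STAND,-15.4,105,6)
delta(toolfor(U,125,22),1)
M,o=cur();p=get_image('wrist');save(p,'w2.png')
```

```text
t 3.77 pos [480.8  85.9 106.2] err mm [1.3 2.6 0.8] rv [ 0.005 -0.005 -0.   ] F [ 0.1  0.3 -0.6] w 0.498
rows 1 rot [0.051, -0.045, -0.002]
   [-0.039, -0.024, 0.021]
```

View pics/w2.png

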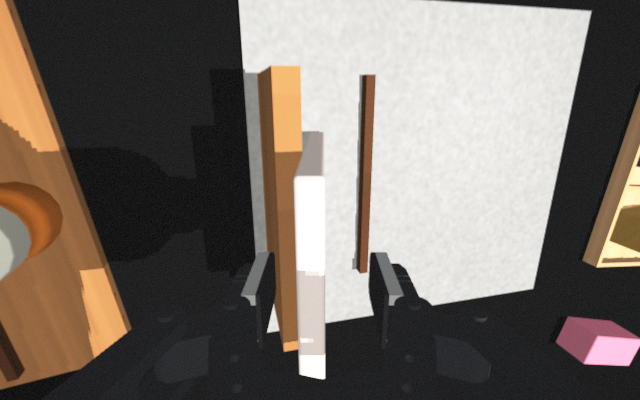

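Request:
{"api": "drive_tool", "payload": {"travel": [[-0.04, -0.02, 0.02], [0, 0, 0]], "rotation": [[0.05, -0.05, 0], [0, 0, 0]]}}

```text
time_s: 4.08
tool_pos: [485.6, 91.1, 110.0]
tcp_rot: [0.557, -0.431, 0.559, -0.437]
force: [-1.0, -0.2, 0.8]
grip_width: 0.503
```

Request:
{"api": "drive_tool", "payload": {"travel": [[0, 0, 0], [0, 0, 0], [0, 0, 0], [0, 0, 0], [0, 0, 0]], "rotation": [[0, 0, 0], [0, 0, 0], [0, 0, 0], [0, 0, 0], [0, 0, 0]], "fingers": 0, "squeeze": 60}}

```text
time_s: 4.7
tool_pos: [484.8, 90.5, 109.1]
tcp_rot: [0.558, -0.432, 0.559, -0.436]
force: [-0.8, -1.5, 5.3]
grip_width: 0.105
```

Run:
```python
from plan import *
U=tile(STAND,-15.4,105,6)
delta(toolfor(U,125,22),1)
M,o=cur();p=get_image('wrist');save(p,'w3.png')
```

```text
t 4.7 pos [484.8  90.5 109.1] err mm [-2.7 -2.  -2. ] rv [-0.006  0.002 -0.   ] F [-0.8 -1.5  5.3] w 0.105
rows 1 rot [-0.06, 0.025, -0.004]
   [0.024, 0.041, -0.046]
```

View pics/w3.png

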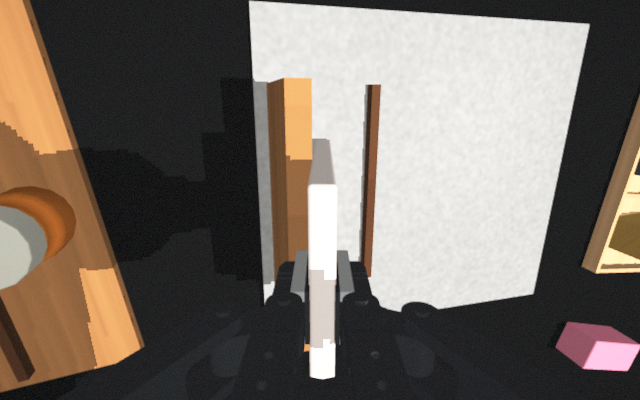

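```bash
cat >> plan.py <<'E'
def up(M,d): N=M.copy();N[2,3]+=d;return N
def shift(M,x,y,z): N=np.eye(4);N[:3,3]=[x,y,z];return M@N
E
python3 - <<'E'
from plan import *
U=tile(STAND,-15.4,105,6)
M,o=cur()
a=shift(M,0,-130/60*60,0); 
print(o['joint_positions'].round(2))
delta(a,3)
V=tile(REST,60,50,8,gap=1)
g=shift(toolfor(V,125,19.6),0,0,2.7); print(g[:3,3],V[:3,3])
G=up(g,120)
D=np.linalg.inv(a)@G; print('leg2',(D[:3,3]/60).round(2),Ro.from_matrix(D[:3,:3]).as_rotvec().round(3))
E
```

```text
[ 0.19  0.15  1.99 -0.28  1.06  1.9 ]
t 4.75 pos [484.8  90.5 109.1] err mm [ -0.8  32.1 126. ] rv [ 0. -0. -0.] F [-1.5 -1.2  5.4] w 0.104
rows 3 rot [0.0, -0.0, -0.0]
   [0.0, -0.722, 0.0]
   [0.0, -0.722, 0.0]
   [0.0, -0.722, 0.0]
[558.92445775 365.73838631 111.36038904] [559.23446978 339.52443305   9.2370198 ]
leg2 [-3.94 -0.93  1.26] [ 0.023 -0.109 -0.   ]
```

Request:
{"api": "drive_tool", "payload": {"travel": [[0, -0.3, 0], [0, -0.6, 0], [0, -0.7, 0], [0, -0.6, 0], [0, 0, 0]], "rotation": [[0, 0, 0], [0, 0, 0], [0, 0, 0], [0, 0, 0], [0, 0, 0]]}}

```text
time_s: 5.38
tool_pos: [485.8, 125.0, 239.7]
tcp_rot: [0.555, -0.431, 0.56, -0.439]
force: [0.3, 0.5, -3.8]
grip_width: 0.106
```

Run:
```python
from plan import *
V=tile(REST,60,50,8,gap=1)
g=shift(toolfor(V,125,19.6),0,0,2.7)
delta(up(g,110),5)
M,o=cur();p=get_image('wrist');save(p,'w4.png')
```

```text
t 5.38 pos [485.8 125.  239.7] err mm [ 73.1 240.8 -18.3] rv [ 0.015 -0.11  -0.004] F [ 0.3  0.5 -3.8] w 0.106
rows 5 rot [0.03, -0.219, -0.008]
   [-0.793, -0.132, 0.247]
   [-0.787, -0.132, 0.265]
   [-0.781, -0.132, 0.282]
   [-0.775, -0.132, 0.3]
   [-0.768, -0.132, 0.317]
```

View pics/w4.png

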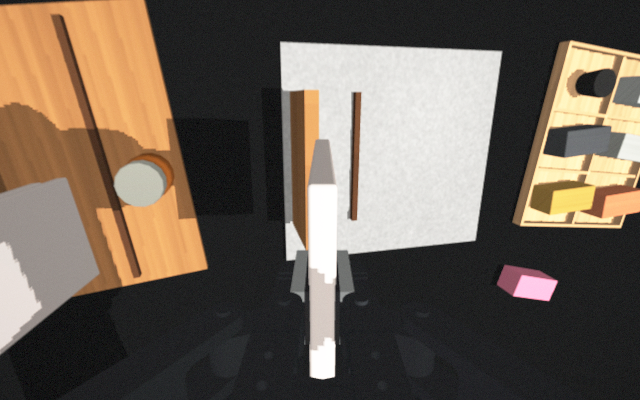

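Request:
{"api": "drive_tool", "payload": {"travel": [[-0.6, 0, 0.4], [-0.8, -0.15, 0.3], [-0.8, -0.15, 0.3], [-0.8, -0.15, 0.25], [-0.8, -0.15, 0.2]], "rotation": [[0.03, -0.22, 0], [0.03, -0.22, 0], [0.03, -0.22, 0], [0.03, -0.22, 0], [0.03, -0.22, 0]]}}

```text
time_s: 6.05
tool_pos: [557.9, 356.7, 210.9]
tcp_rot: [0.586, -0.404, 0.529, -0.462]
force: [-0.3, -0.6, -3.1]
grip_width: 0.107
```

Request:
{"api": "drive_tool", "payload": {"travel": [[0, 0, 0], [0, 0, 0]], "rotation": [[0, 0, 0], [0, 0, 0]]}}

```text
time_s: 6.3
tool_pos: [557.6, 355.2, 211.8]
tcp_rot: [0.586, -0.404, 0.53, -0.462]
force: [0.5, -0.6, -2.9]
grip_width: 0.107
```

Run:
```python
from plan import *
V=tile(REST,60,50,8,gap=1)
g=shift(toolfor(V,125,19.6),0,0,2.7)
delta(up(g,110),1); delta(up(g,5),3)
M,o=cur();p=get_image('wrist');save(p,'w5.png');p=get_image('top');crop(p,90,130,290,290,4,'t5.png')
```

```text
t 6.3 pos [557.6 355.2 211.8] err mm [ 1.3 10.5  9.5] rv [0.013 0.002 0.001] F [ 0.5 -0.6 -2.9] w 0.107
rows 1 rot [0.128, 0.023, 0.011]
   [-0.127, -0.197, 0.04]
t 6.3 pos [557.6 355.2 211.8] err mm [  1.3  10.5 -95.5] rv [0.013 0.002 0.001] F [ 0.5 -0.6 -2.9] w 0.107
rows 3 rot [0.043, 0.008, 0.004]
   [-0.187, 0.499, 0.021]
   [-0.187, 0.499, 0.019]
   [-0.187, 0.5, 0.016]
```

View pics/w5.png

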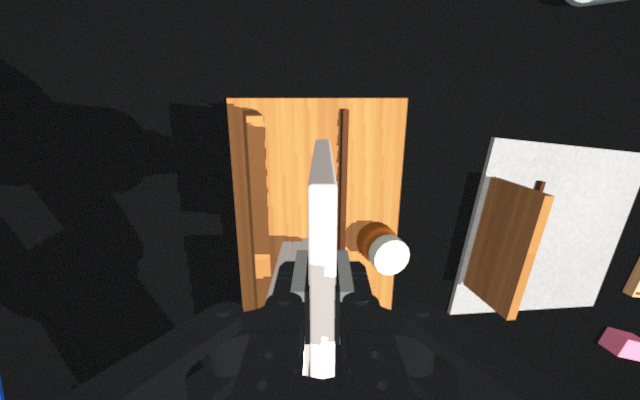

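View pics/t5.png

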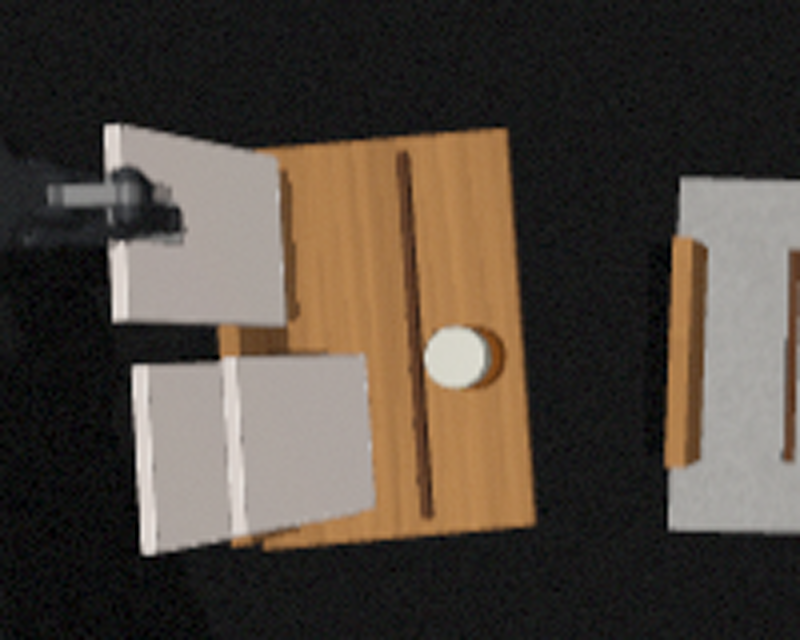

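Request:
{"api": "drive_tool", "payload": {"travel": [[-0.1, 0.4, 0.02], [-0.13, 0.5, 0.02], [-0.12, 0.45, 0.02], [0, 0, 0], [0, 0, 0]], "rotation": [[0.04, 0.01, 0], [0.04, 0.01, 0], [0.04, 0.01, 0], [0, 0, 0], [0, 0, 0]]}}

```text
time_s: 7.02
tool_pos: [563.0, 356.6, 132.7]
tcp_rot: [0.58, -0.401, 0.534, -0.466]
force: [0.4, 0.2, -2.8]
grip_width: 0.104
```

Run:
```python
from plan import *
V=tile(REST,60,50,8,gap=1)
g=shift(toolfor(V,125,19.6),0,0,2.7)
delta(up(g,4),2)
```

```text
t 7.03 pos [563.  356.6 132.7] err mm [ -4.    9.2 -17.4] rv [-0.005 -0.003 -0.002] F [ 0.4  0.2 -2.8] w 0.104
rows 2 rot [-0.026, -0.016, -0.009]
   [-0.113, 0.12, -0.026]
   [-0.113, 0.12, -0.025]
```

Request:
{"api": "drive_tool", "payload": {"travel": [[-0.11, 0.12, -0.03], [-0.1, 0.12, -0.03], [0, 0, 0], [0, 0, 0]], "rotation": [[-0.03, -0.02, 0], [-0.02, -0.01, 0], [0, 0, 0], [0, 0, 0]]}}

```text
time_s: 7.52
tool_pos: [557.6, 365.4, 114.2]
tcp_rot: [0.583, -0.401, 0.532, -0.465]
force: [0.7, -0.2, -2.6]
grip_width: 0.11
```

Run:
```python
from plan import *
V=tile(REST,60,50,8,gap=1)
g=shift(toolfor(V,125,19.6),0,0,2.7)
delta(up(g,0),2)
p=get_image('side');crop(p,230,180,430,380,3.5,'s6.png')
```

```text
t 7.53 pos [557.6 365.4 114.2] err mm [ 1.3  0.4 -2.9] rv [ 0.001  0.001 -0.001] F [ 0.7 -0.2 -2.6] w 0.11
rows 2 rot [0.005, 0.007, -0.006]
   [-0.008, 0.023, 0.011]
   [-0.008, 0.023, 0.011]
```

View pics/s6.png

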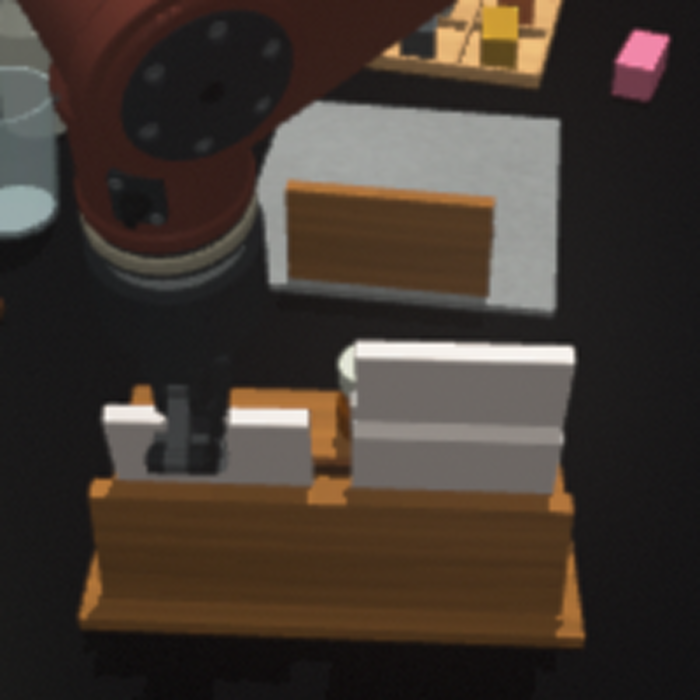

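Request:
{"api": "drive_tool", "payload": {"travel": [[-0.01, 0.03, 0.01], [-0.01, 0.03, 0.01], [0, 0, 0], [0, 0, 0]], "rotation": [[0, 0, 0], [0, 0, 0], [0, 0, 0], [0, 0, 0]]}}

```text
time_s: 8.07
tool_pos: [559.1, 365.9, 111.4]
tcp_rot: [0.582, -0.401, 0.532, -0.466]
force: [-1.8, 1.1, 2.2]
grip_width: 0.107
```

Request:
{"api": "drive_tool", "payload": {"travel": [[0, 0, 0], [0, 0, 0], [0, 0, 0], [0, 0, 0]], "rotation": [[0, 0, 0], [0, 0, 0], [0, 0, 0], [0, 0, 0]], "fingers": 0.45}}

```text
time_s: 8.57
tool_pos: [559.0, 365.6, 110.5]
tcp_rot: [0.583, -0.401, 0.532, -0.465]
force: [-0.1, 0.1, -0.4]
grip_width: 0.451
```

Request:
{"api": "drive_tool", "payload": {"travel": [[0, -0.3, 0], [0, -0.6, 0], [0, -0.8, 0], [0, -0.8, 0], [0, 0, 0]], "rotation": [[0, 0, 0], [0, 0, 0], [0, 0, 0], [0, 0, 0], [0, 0, 0]]}}

```text
time_s: 9.2
tool_pos: [557.5, 405.4, 264.7]
tcp_rot: [0.578, -0.4, 0.533, -0.47]
force: [-0.1, 0.0, 0.8]
grip_width: 0.444
```

Run:
```python
from plan import *
S=tile(REST,-60,50,8,stack=10)
S[0,3]-=1
print('tall top',(S@[0,0,180,1])[:3])
g=toolfor(S,180,22)
delta(shift(g,0,-80,0))
M,o=cur();p=get_image('wrist');save(p,'w7.png');print(proj(p,np.array([(S@[*q,1])[:3] for q in [(-50,-5,180),(-50,5,180),(50,-5,180),(50,5,180)]]),o).round(1).tolist())
p=get_image('top');crop(p,90,130,290,290,4,'t7.png')
```

```text
tall top [434.91416258 361.36166426 186.1152953 ]
t 9.2 pos [557.5 405.4 264.7] err mm [-124.2  -29.8  -22.3] rv [-0.011 -0.001 -0.008] F [-0.1  0.   0.8] w 0.444
rows 3 rot [-0.038, -0.002, -0.027]
   [0.054, 0.133, -0.706]
   [0.053, 0.136, -0.706]
   [0.053, 0.139, -0.705]
[[341.9, 426.5], [329.4, 426.4], [344.0, 318.9], [330.0, 318.8]]
```

View pics/w7.png

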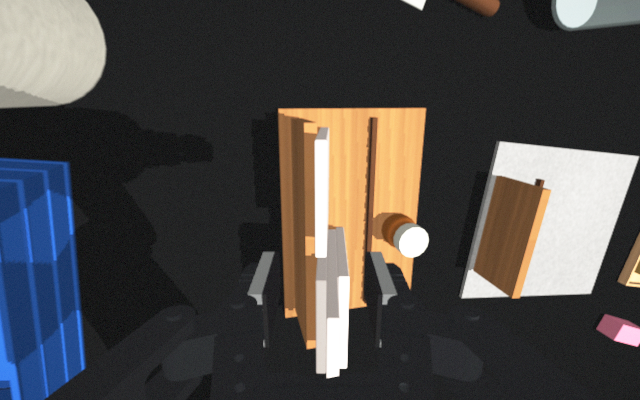

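View pics/t7.png

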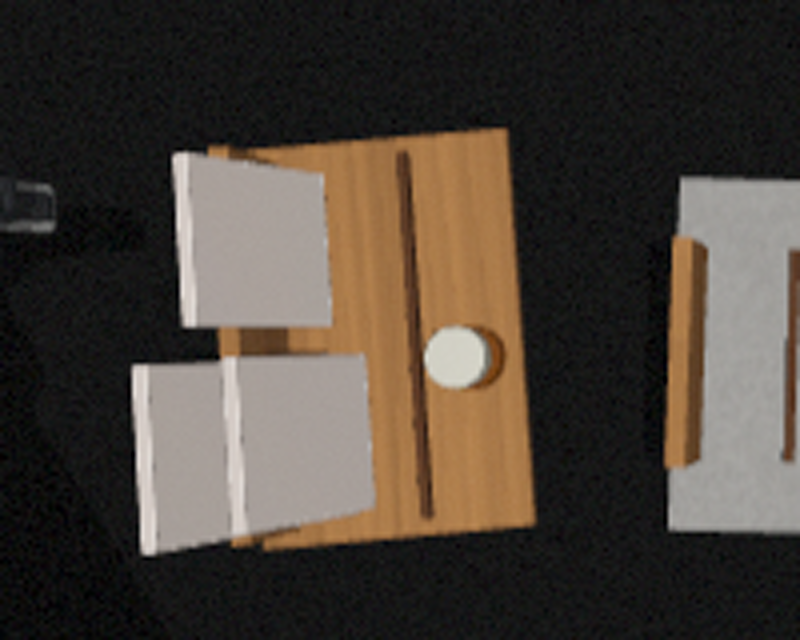

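Request:
{"api": "drive_tool", "payload": {"travel": [[0.05, 0, -0.7], [0.05, 0, -0.7], [0.05, 0, -0.65], [0, 0, 0], [0, 0, 0]], "rotation": [[-0.04, 0, -0.03], [-0.04, 0, -0.03], [-0.04, 0, -0.03], [0, 0, 0], [0, 0, 0]]}}

```text
time_s: 9.93
tool_pos: [433.7, 379.2, 257.9]
tcp_rot: [0.588, -0.402, 0.531, -0.459]
force: [-0.6, 0.4, -0.1]
grip_width: 0.454
```

Run:
```python
from plan import *
S=tile(REST,-60,50,8,stack=10)
S[0,3]-=1
g=toolfor(S,180,22)
delta(shift(g,0,-60,0),2)
M,o=cur();p=get_image('wrist');save(p,'w8.png');print(proj(p,np.array([(S@[*q,1])[:3] for q in [(-50,-5,180),(-50,5,180),(50,-5,180),(50,5,180)]]),o).round(1).tolist())
```

```text
t 9.93 pos [433.7 379.2 257.9] err mm [  0.2  -8.5 -35. ] rv [0.014 0.001 0.009] F [-0.6  0.4 -0.1] w 0.454
rows 2 rot [0.068, 0.006, 0.043]
   [-0.006, 0.3, -0.003]
   [-0.005, 0.3, -0.005]
[[328.7, 290.6], [313.8, 290.6], [329.8, 140.4], [312.5, 140.4]]
```

View pics/w8.png

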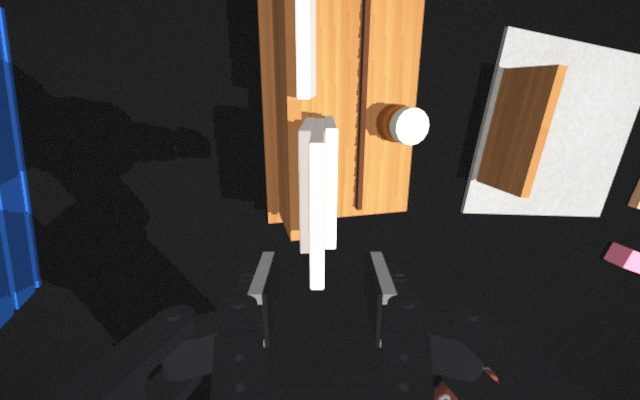

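Run:
```python
from plan import *
S=tile(REST,-60,50,8,stack=10)
S[0,3]-=1
g=shift(toolfor(S,180,22),-2,0,0)
delta(g,3)
```

```text
t 9.97 pos [434.2 379.3 258.1] err mm [  1.1 -21.5 -93.8] rv [0.013 0.001 0.008] F [0.8 0.3 1.1] w 0.455
rows 3 rot [0.045, 0.002, 0.027]
   [-0.018, 0.535, -0.0]
   [-0.016, 0.535, -0.003]
   [-0.015, 0.535, -0.005]
```

Request:
{"api": "drive_tool", "payload": {"travel": [[-0.02, 0.55, 0], [-0.02, 0.55, 0], [-0.01, 0.5, 0], [0, 0, 0], [0, 0, 0]], "rotation": [[0.05, 0, 0.03], [0.05, 0, 0.03], [0.04, 0, 0.03], [0, 0, 0], [0, 0, 0]]}}

```text
time_s: 10.6
tool_pos: [436.5, 358.9, 166.1]
tcp_rot: [0.582, -0.401, 0.533, -0.466]
force: [0.3, 0.4, 0.3]
grip_width: 0.452
```

Run:
```python
from plan import *
S=tile(REST,-60,50,8,stack=10)
S[0,3]-=1
g=shift(toolfor(S,180,22),-2,0,0)
delta(g,1)
p=get_image('wrist');save(p,'w9.png')
```

```text
t 10.6 pos [436.5 358.9 166.1] err mm [-1.2 -1.  -1.8] rv [-0.002  0.    -0.002] F [0.3 0.4 0.3] w 0.452
rows 1 rot [-0.023, 0.001, -0.021]
   [0.007, 0.033, -0.022]
```

View pics/w9.png

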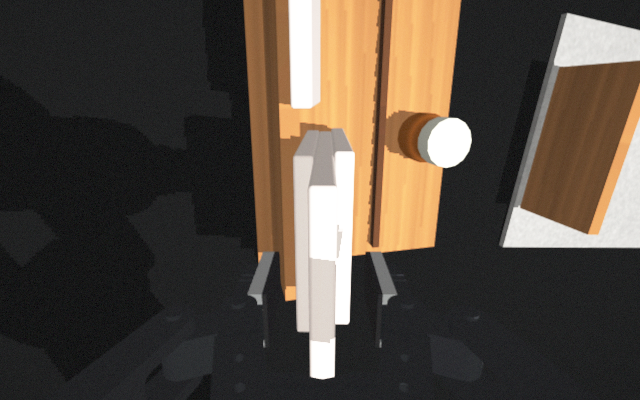

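Request:
{"api": "drive_tool", "payload": {"travel": [[0, 0, 0], [0, 0, 0], [0, 0, 0], [0, 0, 0], [0, 0, 0]], "rotation": [[0, 0, 0], [0, 0, 0], [0, 0, 0], [0, 0, 0], [0, 0, 0]], "fingers": 0, "squeeze": 70}}

```text
time_s: 11.28
tool_pos: [436.2, 358.4, 166.9]
tcp_rot: [0.582, -0.4, 0.533, -0.466]
force: [-0.3, -1.1, 5.3]
grip_width: 0.102
```

Request:
{"api": "drive_tool", "payload": {"travel": [[0, -0.1, 0], [0, -0.15, 0], [0, -0.15, 0], [0, -0.15, 0], [0, -0.15, 0]], "rotation": [[0, 0, 0], [0, 0, 0], [0, 0, 0], [0, 0, 0], [0, 0, 0]]}}

```text
time_s: 11.9
tool_pos: [434.0, 368.6, 206.4]
tcp_rot: [0.582, -0.401, 0.532, -0.466]
force: [1.0, -3.1, -4.9]
grip_width: 0.105
```

Run:
```python
from plan import *
p=get_image('wrist');save(p,'w10.png')
```

```text
(no output)
```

View pics/w10.png

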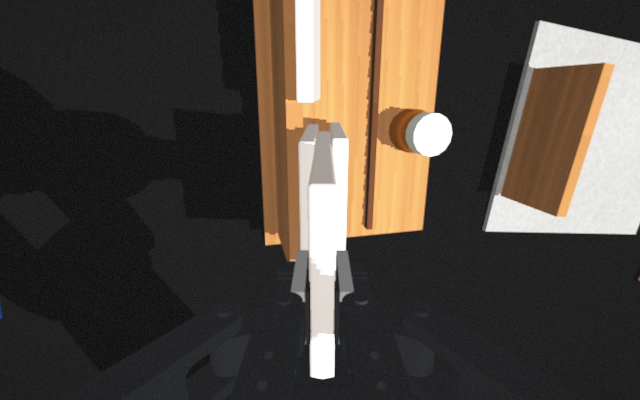

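Request:
{"api": "drive_tool", "payload": {"travel": [[0, -0.2, 0], [0, -0.2, 0], [0, -0.2, 0], [0, -0.2, 0], [0, -0.2, 0]], "rotation": [[0, 0, 0], [0, 0, 0], [0, 0, 0], [0, 0, 0], [0, 0, 0]]}}

```text
time_s: 12.58
tool_pos: [432.3, 383.7, 265.0]
tcp_rot: [0.582, -0.401, 0.532, -0.466]
force: [-0.4, -1.8, -5.4]
grip_width: 0.103
```

Run:
```python
from plan import *
p=get_image('wrist');save(p,'w11.png');p=get_image('side');crop(p,230,130,430,380,2.3,'s11.png')
```

```text
(no output)
```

View pics/s11.png

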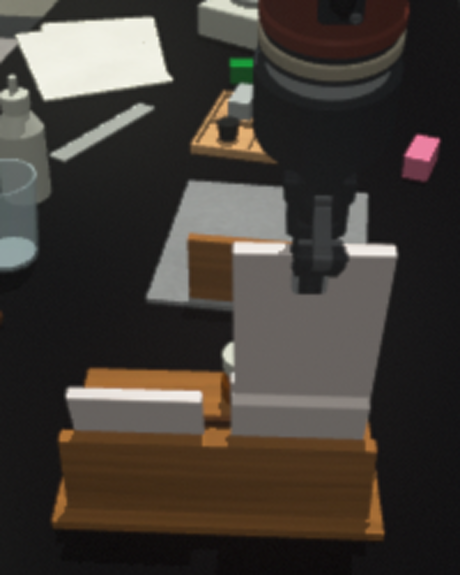

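View pics/w11.png

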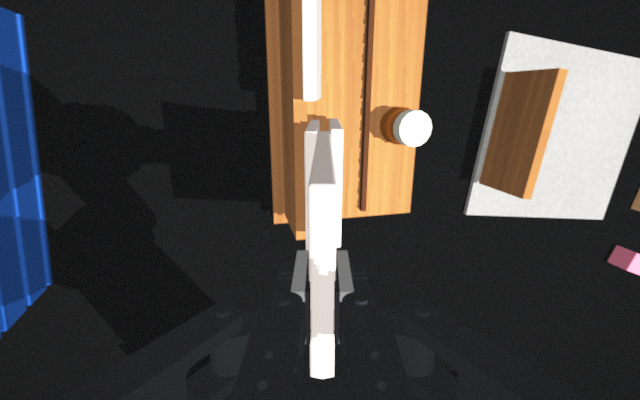

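Request:
{"api": "drive_tool", "payload": {"travel": [[0, -0.12, 0], [0, -0.12, 0], [0, -0.12, 0], [0, -0.12, 0], [0, -0.12, 0]], "rotation": [[0, 0, 0], [0, 0, 0], [0, 0, 0], [0, 0, 0], [0, 0, 0]]}}

```text
time_s: 13.3
tool_pos: [431.2, 392.3, 299.4]
tcp_rot: [0.582, -0.401, 0.532, -0.466]
force: [0.1, 1.0, -4.5]
grip_width: 0.102
```

Request:
{"api": "drive_tool", "payload": {"travel": [[0, -0.2, 0], [0, -0.4, 0], [0, -0.4, 0], [0, 0, 0], [0, 0, 0]], "rotation": [[0, 0, 0], [0, 0, 0], [0, 0, 0], [0, 0, 0], [0, 0, 0]]}}

```text
time_s: 13.92
tool_pos: [429.2, 406.5, 356.4]
tcp_rot: [0.583, -0.401, 0.532, -0.466]
force: [-0.0, -0.4, -4.3]
grip_width: 0.105
```

Run:
```python
from plan import *
M,o=cur();p=get_image('wrist');save(p,'w12.png');p=get_image('side');crop(p,230,100,430,380,2.1,'s12.png')
print(o['joint_positions'].round(2),M[:3,3],o['force'])
W=tile(STAND,0,105,6,gap=1); print((W@[0,0,180,1])[:3], W[:3,3])
g=toolfor(W,180,19.5); 
delta(up(g,80));
```

```text
[ 0.74  0.18  1.47 -0.2   1.64  2.19] [429.21501825 406.50239145 356.38897592] [-0.03320874 -0.38332715 -4.28239986]
[497.5        106.53750647 181.6412557 ] [497.5        62.0047938   7.2370198]
t 14.03 pos [429.  406.1 355.4] err mm [  68.5 -304.4 -112.6] rv [-0.027  0.113  0.   ] F [ 0.2  0.3 -4.6] w 0.103
rows 6 rot [-0.045, 0.188, 0.001]
   [0.758, 0.516, 0.092]
   [0.756, 0.516, 0.108]
   [0.754, 0.515, 0.125]
   [0.751, 0.515, 0.141]
   [0.748, 0.514, 0.158]
   [0.745, 0.513, 0.174]
```

View pics/s12.png

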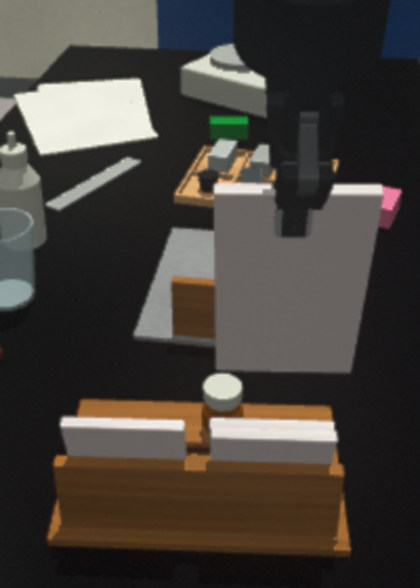

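View pics/w12.png

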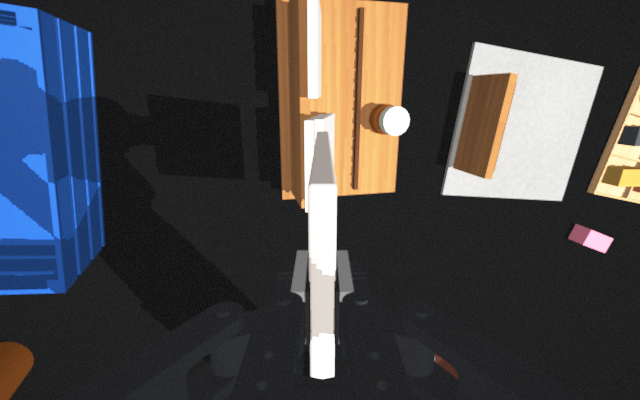

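Run:
```python
from plan import *
p=get_image('wrist');M=np.array(p['mount'])
for off in (-5,-2.7,0,2.7,5):
    P=np.array([[0,-19.5,50+off],[0,-19.5,-50+off]]); c=(P-M[:3,3])@M[:3,:3]
    print(off,(c[:,1]/c[:,2]*p['fy']+p['cy']).round(1))
crop(p,270,150,380,400,3,'w13.png')
```

```text
-5 [193.4 425.5]
-2.7 [186.6 421.3]
0 [178.5 416.3]
2.7 [170.3 411.2]
5 [163.2 406.8]
```

View pics/w13.png

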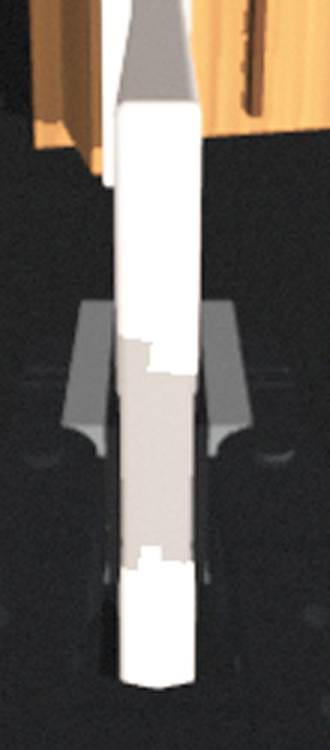

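Request:
{"api": "drive_tool", "payload": {"travel": [[0.75, 0.2, 0.1], [0.8, 0.2, 0.1], [0.8, 0.2, 0.1], [0, 0, 0]], "rotation": [[-0.05, 0.19, 0], [-0.05, 0.19, 0], [-0.05, 0.19, 0], [0, 0, 0]]}}

```text
time_s: 14.58
tool_pos: [461.5, 260.3, 356.1]
tcp_rot: [0.57, -0.419, 0.547, -0.448]
force: [-1.2, 0.9, -4.3]
grip_width: 0.103
```

```bash
cat > q.py <<'E'
from plan import *
import sys
W=tile(STAND,0,105,6,gap=1)
g=shift(toolfor(W,180,19.5),0,0,2.)
delta(shift(up(g,float(sys.argv[1])),float(sys.argv[2]),0,0),int(sys.argv[3]))
E
python3 q.py 60 10 4
```

```text
t 14.57 pos [461.5 260.3 356.1] err mm [  38.  -168.2 -130.9] rv [-0.012  0.051  0.001] F [-1.2  0.9 -4.3] w 0.103
rows 4 rot [-0.03, 0.128, 0.002]
   [0.551, 0.704, 0.122]
   [0.549, 0.703, 0.131]
   [0.548, 0.703, 0.14]
   [0.546, 0.702, 0.149]
```

Request:
{"api": "drive_tool", "payload": {"travel": [[0.6, 0.5, 0.12], [0.6, 0.65, 0.13], [0.55, 0.7, 0.14], [0.45, 0.8, 0.15], [0, 0, 0]], "rotation": [[-0.03, 0.13, 0], [-0.03, 0.13, 0], [-0.03, 0.13, 0], [-0.03, 0.13, 0], [0, 0, 0]]}}

```text
time_s: 15.2
tool_pos: [496.7, 95.7, 230.1]
tcp_rot: [0.561, -0.436, 0.556, -0.432]
force: [-0.5, 0.4, -3.3]
grip_width: 0.105
```

Request:
{"api": "drive_tool", "payload": {"travel": [[0, 0, 0], [0, 0, 0]], "rotation": [[0, 0, 0], [0, 0, 0]]}}

```text
time_s: 15.45
tool_pos: [501.2, 99.3, 236.9]
tcp_rot: [0.558, -0.432, 0.558, -0.437]
force: [1.0, 0.1, -3.8]
grip_width: 0.101
```

```bash
python3 q.py 5 4 3
python3 - <<'E'
from h import *
p=get_image('side');crop(p,230,100,430,320,2.6,'s14.png')
p=get_image('wrist');save(p,'w14.png')
E
```

```text
t 15.45 pos [501.2  99.3 236.9] err mm [ -1.7  -1.5 -68.2] rv [-0.006  0.004 -0.003] F [ 1.   0.1 -3.8] w 0.101
rows 3 rot [-0.019, 0.014, -0.009]
   [-0.085, 0.369, -0.011]
   [-0.085, 0.369, -0.01]
   [-0.086, 0.369, -0.01]
```

View pics/w14.png

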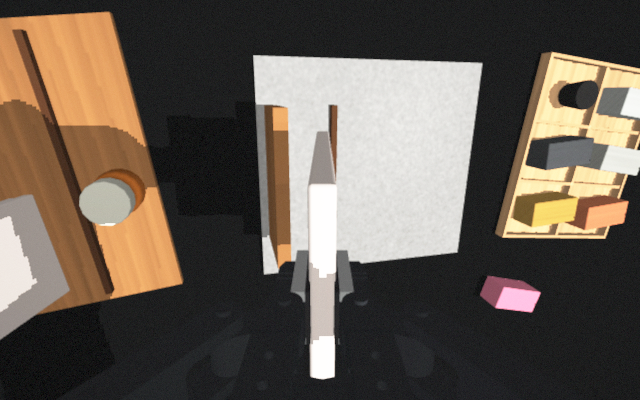

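View pics/s14.png

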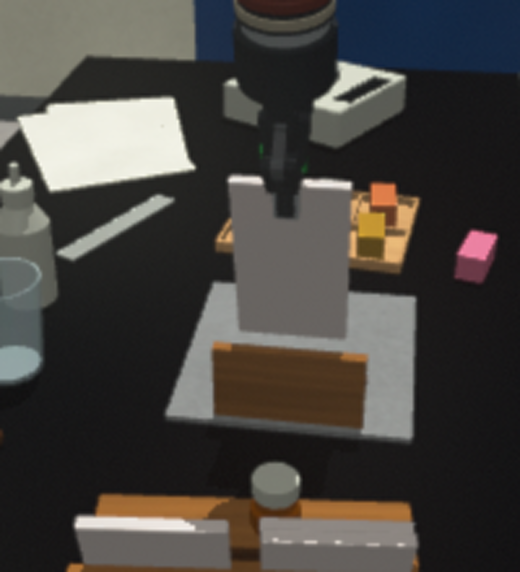

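Request:
{"api": "drive_tool", "payload": {"travel": [[-0.08, 0.35, -0.01], [-0.09, 0.37, -0.01], [-0.09, 0.37, -0.01], [0, 0, 0], [0, 0, 0]], "rotation": [[-0.02, 0.01, -0.01], [-0.02, 0.01, -0.01], [-0.02, 0.01, -0.01], [0, 0, 0], [0, 0, 0]]}}

```text
time_s: 16.18
tool_pos: [499.2, 97.4, 169.4]
tcp_rot: [0.559, -0.434, 0.558, -0.433]
force: [0.3, -0.7, -3.7]
grip_width: 0.107
```

```bash
python3 q.py 3 0 2
```

```text
t 16.18 pos [499.2  97.4 169.4] err mm [ 0.3  4.3 -3.6] rv [0.001 0.001 0.001] F [ 0.3 -0.7 -3.7] w 0.107
rows 2 rot [0.007, 0.004, 0.006]
   [-0.042, 0.02, 0.003]
   [-0.042, 0.02, 0.003]
```

Request:
{"api": "drive_tool", "payload": {"travel": [[-0.04, 0.02, 0], [-0.04, 0.02, 0], [0, 0, 0], [0, 0, 0]], "rotation": [[0.01, 0, 0], [0.01, 0, 0], [0, 0, 0], [0, 0, 0]]}}

```text
time_s: 16.68
tool_pos: [498.9, 101.2, 165.2]
tcp_rot: [0.559, -0.434, 0.559, -0.433]
force: [-1.2, 0.8, -1.4]
grip_width: 0.104
```

```bash
python3 q.py 0 0 2
python3 - <<'E'
from h import *
p=get_image('side');crop(p,280,130,400,280,4,'s15.png')
p=get_image('top');crop(p,230,150,470,320,3.3,'t15.png')
E
```

```text
t 16.68 pos [498.9 101.2 165.2] err mm [ 0.6  0.6 -2.5] rv [0.    0.    0.001] F [-1.2  0.8 -1.4] w 0.104
rows 2 rot [0.002, 0.001, 0.005]
   [-0.01, 0.019, 0.005]
   [-0.01, 0.019, 0.005]
```

View pics/t15.png

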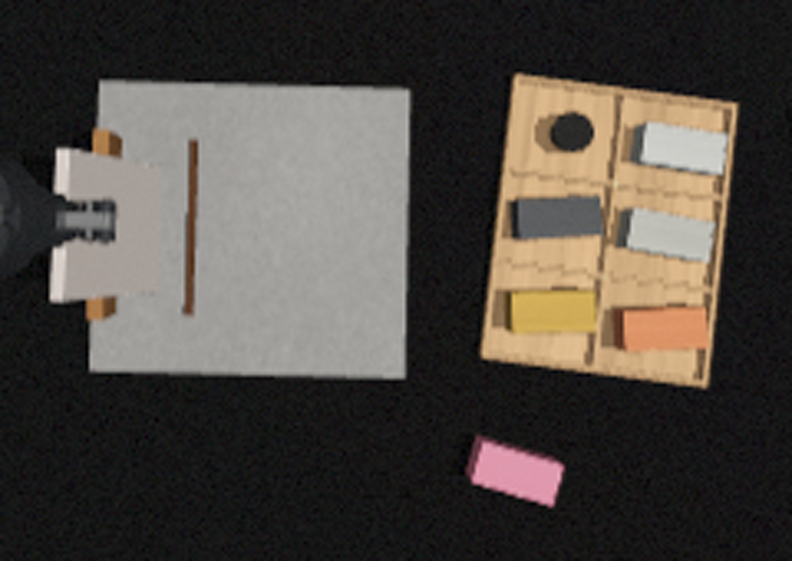

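View pics/s15.png

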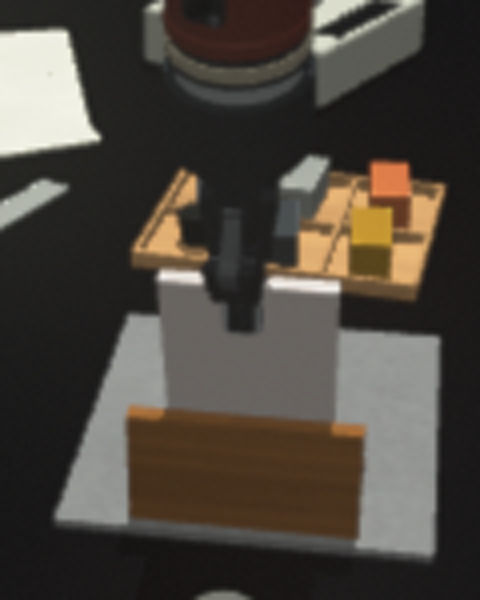

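Run:
```python
from plan import *
p=get_image('top');s=get_image('side')
c=lambda a,b:(a/3.3+230-.35,b/3.3+150-.35)
for q in [(57,148),(50,302),(71,150),(65,300)]: print(atz(p,c(*q),185).round(1))
for q in [(95,129),(86,320),(120,132)]: print('wall',atz(p,c(*q),81).round(1))
W=tile(STAND,0,105,6,gap=1)
d=lambda P:((proj(s,P)-[280,130])*4).round(0).tolist()
print([d((W@[*q,1])[:3]) for q in [(-50,5,180),(50,5,180),(-50,5,80),(50,5,80)]])
print([d((T(STAND)@[*q,1])[:3]) for q in [(-70,117,81),(70,117,81)]])
```

```text
[545.6 107.7 185. ]
[445.2 108.7 185. ]
[544.5  98.5 185. ]
[446.7  99.  185. ]
wall [567.4  99.   81. ]
wall [426.8 100.9  81. ]
wall [565.6  80.4  81. ]
[[336.0, 292.0], [153.0, 280.0], [332.0, 415.0], [163.0, 402.0]]
[[365.0, 434.0], [126.0, 414.0]]
```

Request:
{"api": "drive_tool", "payload": {"travel": [[-0.01, 0.0, 0.04], [-0.01, 0.02, 0], [0, 0.02, 0], [0, 0, 0], [0, 0, 0]], "rotation": [[0, 0, 0], [0, 0, 0], [0, 0, 0], [0, 0, 0], [0, 0, 0]]}}

```text
time_s: 17.5
tool_pos: [500.7, 101.8, 165.1]
tcp_rot: [0.559, -0.434, 0.558, -0.432]
force: [-7.1, 3.6, 15.2]
grip_width: 0.103
```

Request:
{"api": "drive_tool", "payload": {"travel": [[0, -0.05, 0], [0, 0, 0], [0, 0, 0]], "rotation": [[0, 0, 0], [0, 0, 0], [0, 0, 0]]}}

```text
time_s: 17.88
tool_pos: [501.0, 102.2, 165.1]
tcp_rot: [0.559, -0.434, 0.558, -0.433]
force: [-1.3, 1.5, 4.7]
grip_width: 0.102
```

```bash
python3 q.py 0 0 1
python3 - <<'E'
from h import *
p=get_image('side');crop(p,280,130,400,280,4,'s16.png')
p=get_image('top');crop(p,240,180,300,250,10,'t16.png')
E
```

```text
t 17.88 pos [501.  102.2 165.1] err mm [-1.5 -0.5 -2.4] rv [0.001 0.    0.002] F [-1.3  1.5  4.7] w 0.102
rows 1 rot [0.013, 0.003, 0.017]
   [-0.002, 0.041, -0.025]
```

View pics/t16.png

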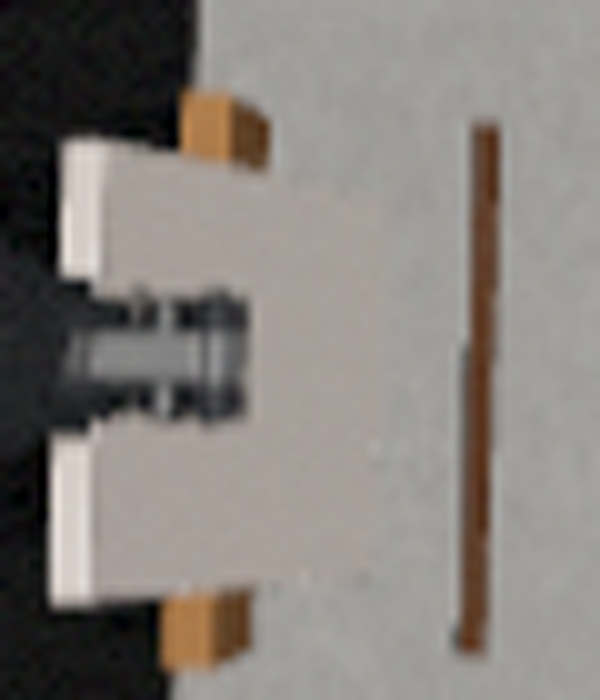

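View pics/s16.png

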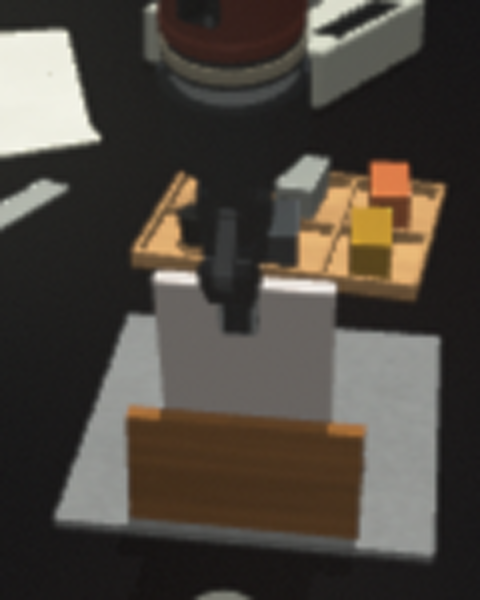

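Request:
{"api": "drive_tool", "payload": {"travel": [[0, 0, 0], [0, 0, 0], [0, 0, 0], [0, 0, 0], [0, 0, 0]], "rotation": [[0, 0, 0], [0, 0, 0], [0, 0, 0], [0, 0, 0], [0, 0, 0]], "fingers": 0.45}}

```text
time_s: 18.6
tool_pos: [500.8, 102.2, 164.8]
tcp_rot: [0.559, -0.434, 0.558, -0.433]
force: [0.7, -0.5, -0.2]
grip_width: 0.45
```

Request:
{"api": "drive_tool", "payload": {"travel": [[0, -0.3, 0], [0, -0.6, 0], [0, -0.8, 0], [0, -0.8, 0], [0, 0, 0]], "rotation": [[0, 0, 0], [0, 0, 0], [0, 0, 0], [0, 0, 0], [0, 0, 0]]}}

```text
time_s: 19.23
tool_pos: [504.0, 141.3, 317.2]
tcp_rot: [0.555, -0.432, 0.561, -0.437]
force: [0.0, 0.4, -0.4]
grip_width: 0.451
```

Run:
```python
from h import *
p=get_image('side');crop(p,230,130,430,380,2.3,'s17.png')
p=get_image('top');crop(p,90,130,470,320,2.1,'t17.png')
p=get_image('wrist');save(p,'w17.png')
```

```text
(no output)
```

View pics/t17.png

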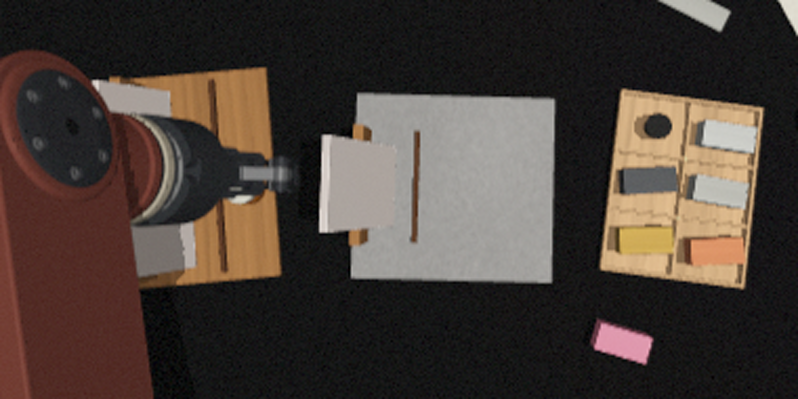

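View pics/s17.png

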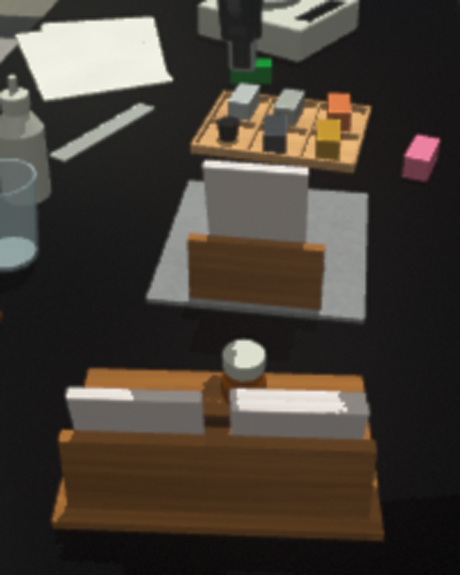

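View pics/w17.png

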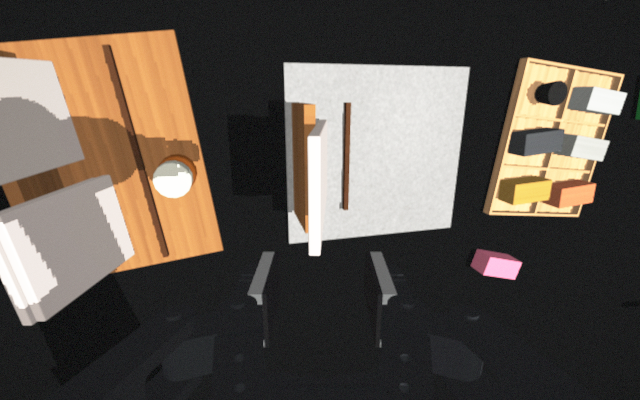

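Run:
```python
from plan import *
g=down(500,-290,270,-.1)
delta(g,17)
```

```text
t 19.38 pos [500.6 139.6 309.9] err mm [  -0.6 -429.6  -39.9] rv [ 0.187 -1.462  0.203] F [ 0.2 -0.1  0.4] w 0.451
rows 17 rot [0.11, -0.86, 0.119]
   [0.398, 0.143, -0.001]
   [0.398, 0.138, -0.036]
   [0.395, 0.132, -0.072]
   [0.389, 0.127, -0.107]
   [0.38, 0.121, -0.142]
   [0.368, 0.115, -0.175]
   [0.353, 0.108, -0.207]
   [0.335, 0.102, -0.238]
   [0.314, 0.095, -0.267]
   [0.291, 0.088, -0.294]
   [0.266, 0.082, -0.319]
   [0.238, 0.075, -0.341]
   [0.209, 0.068, -0.361]
   [0.178, 0.062, -0.379]
   [0.145, 0.056, -0.393]
   [0.111, 0.05, -0.405]
   [0.077, 0.044, -0.414]
```

Request:
{"api": "drive_tool", "payload": {"travel": [[0.4, 0.1, 0], [0.4, 0.14, -0.04], [0.4, 0.13, -0.07], [0.39, 0.13, -0.11], [0.38, 0.12, -0.14]], "rotation": [[0.11, -0.86, 0.12], [0.11, -0.86, 0.12], [0.11, -0.86, 0.12], [0.11, -0.86, 0.12], [0.11, -0.86, 0.12]]}}

```text
time_s: 20.0
tool_pos: [499.3, 12.2, 298.4]
tcp_rot: [0.642, -0.333, 0.422, -0.547]
force: [0.6, -0.5, 0.5]
grip_width: 0.446
```

Request:
{"api": "drive_tool", "payload": {"travel": [[0.37, 0.12, -0.18], [0.35, 0.11, -0.21], [0.33, 0.1, -0.24], [0.31, 0.1, -0.27], [0.29, 0.09, -0.29]], "rotation": [[0.11, -0.86, 0.12], [0.11, -0.86, 0.12], [0.11, -0.86, 0.12], [0.11, -0.86, 0.12], [0.11, -0.86, 0.12]]}}

```text
time_s: 20.62
tool_pos: [498.2, -113.6, 285.8]
tcp_rot: [0.691, -0.216, 0.268, -0.635]
force: [-0.0, -0.5, 0.2]
grip_width: 0.451
```

Request:
{"api": "drive_tool", "payload": {"travel": [[0.27, 0.08, -0.32], [0.24, 0.07, -0.34], [0.21, 0.07, -0.36], [0.18, 0.06, -0.38], [0.15, 0.06, -0.39]], "rotation": [[0.11, -0.86, 0.12], [0.11, -0.86, 0.12], [0.11, -0.86, 0.12], [0.11, -0.86, 0.12], [0.11, -0.86, 0.12]]}}

```text
time_s: 21.25
tool_pos: [498.9, -239.9, 274.2]
tcp_rot: [0.708, -0.089, 0.102, -0.694]
force: [0.9, -0.4, 0.2]
grip_width: 0.449
```

Request:
{"api": "drive_tool", "payload": {"travel": [[0.11, 0.05, -0.4], [0.08, 0.04, -0.41], [0, 0, 0], [0, 0, 0]], "rotation": [[0.11, -0.86, 0.12], [0.11, -0.86, 0.12], [0, 0, 0], [0, 0, 0]], "fingers": 0.6}}

```text
time_s: 21.75
tool_pos: [499.8, -288.6, 270.7]
tcp_rot: [-0.705, 0.037, -0.035, 0.707]
force: [-0.6, 0.3, -0.0]
grip_width: 0.604
```

Run:
```python
from plan import *
g=down(500,-290,270,-.1)
delta(g,1)
M,o=cur();p=get_image('wrist');save(p,'w18.png');print(o['joint_positions'].round(2))
for n in nets.outline_of('block1',p):
    print(np.round(n['xy'],1),round(n['conf'],2),n['pixels'].sum())
print(proj(p,tf if 0 else np.array([(T(TRAY)@[x,y,14,1])[:3] for x in(-113,113) for y in(-90,90)]),o).round(1).tolist())
```

```text
t 21.75 pos [ 499.8 -288.6  270.7] err mm [ 0.2 -1.4 -0.7] rv [-0.003 -0.001 -0.002] F [-0.6  0.3 -0. ] w 0.604
rows 1 rot [-0.031, -0.014, -0.025]
   [0.006, 0.011, -0.022]
[-0.65  0.1   1.7   0.    1.35 -0.54]
[148.2 123.3] 0.92 2697
[264.8 136. ] 0.87 2125
[325.9 212.3] 0.84 1665
[266.9 215. ] 0.84 1966
[376.8 309.9] 0.81 476
[328.8 136.4] 0.67 1914
[387.  217.3] 0.66 1974
[276.6  12.8] 0.61 5500
[[233.5, 249.6], [221.6, 95.0], [418.9, 250.7], [433.9, 96.2]]
```

View pics/w18.png

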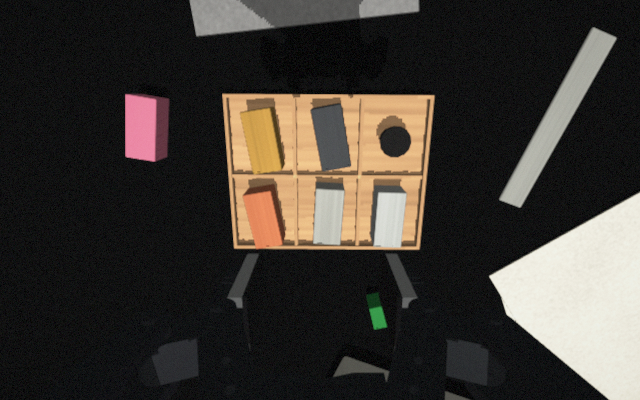

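```bash
cat > bars.py <<'E'
from plan import *
from scipy.optimize import minimize
def box(q,z0): 
    c,s=np.cos(q[2]),np.sin(q[2]);P=[]
    for a in(-33,33):
        for b in(-16,16):
            for z in(z0,z0+32): P.append((q[0]+a*c-b*s,q[1]+a*s+b*c,z))
    return np.array(P)
def fitbar(p,o,m,z0=4):
    ys,xs=np.nonzero(m); x0,x1,y0,y1=xs.min()-8,xs.max()+9,ys.min()-8,ys.max()+9;S=4
    mm=cv2.resize(np.pad(m.astype(np.uint8),10)[y0+10:y1+10,x0+10:x1+10]*255,None,fx=S,fy=S,interpolation=cv2.INTER_LINEAR)>127
    def cost(q):
        uv=((proj(p,box(q,z0),o)-[x0,y0]+.5)*S)
        im=np.zeros(mm.shape,np.uint8);cv2.fillConvexPoly(im,cv2.convexHull(np.round(uv*16).astype(np.int32)),1,shift=4)
        im=im>0;return 1-(im&mm).sum()/max(1,(im|mm).sum())
    c=atz(p,(xs.mean(),ys.mean()),z0+20,o);best=None
    for a in np.arange(0,np.pi,np.pi/8):
        r=minimize(cost,[c[0],c[1],a],method='Nelder-Mead',options=dict(initial_simplex=[[c[0],c[1],a],[c[0]+8,c[1],a],[c[0],c[1]+8,a],[c[0],c[1],a+.3]],xatol=.05,fatol=1e-4,maxiter=200))
        if best is None or r.fun<best.fun: best=r
    q=best.x; q[2]=q[2]%np.pi; return q,1-best.fun
def look(p,o=None,z0=4,ylim=None):
    out=[]
    for n in nets.outline_of('block1',p):
        m=n['pixels']; 
        if m.sum()<150: continue
        q,i=fitbar(p,o,m,z0); col=np.median(p['color'][m],0)
        print('px',np.round(n['xy']),'conf',round(n['conf'],2),'pose',q.round(2),'IoU',round(i,3),'rgb',col); out.append((q,i,col))
    return out
E
python3 - <<'E'
from bars import *
M,o=cur();p=get_image('wrist');look(p,o)
print('top');p=get_image('top');look(p)
E
```

```text
px [263. 213.] conf 0.94 pose [ 426.48 -339.63    1.61] IoU 0.919 rgb [230. 138.  94.]
px [262. 139.] conf 0.93 pose [ 438.08 -251.42    1.62] IoU 0.967 rgb [211. 162.  79.]
px [377. 310.] conf 0.86 pose [ 5.2283e+02 -4.8025e+02  1.2000e-01] IoU 0.509 rgb [ 52. 148.  71.]
px [325. 214.] conf 0.84 pose [ 499.6  -342.36    1.41] IoU 0.948 rgb [197. 197. 187.]
px [328. 133.] conf 0.79 pose [ 511.06 -255.62    1.65] IoU 0.955 rgb [81. 83. 85.]
px [385. 217.] conf 0.72 pose [ 567.01 -354.4     1.47] IoU 0.928 rgb [212. 215. 207.]
px [146. 125.] conf 0.66 pose [ 315.85 -225.8     1.34] IoU 0.917 rgb [234. 135. 163.]
top
px [382. 291.] conf 0.94 pose [ 315.   -226.01    1.29] IoU 0.921 rgb [222. 151. 172.]
px [432. 220.] conf 0.79 pose [ 501.05 -342.2     1.43] IoU 0.928 rgb [190. 189. 181.]
px [393. 244.] conf 0.79 pose [ 439.83 -252.87    1.61] IoU 0.91 rgb [208. 172.  88.]
px [434. 196.] conf 0.76 pose [ 569.96 -347.95    1.48] IoU 0.782 rgb [203. 203. 198.]
px [428. 247.] conf 0.76 pose [ 427.94 -336.5     1.64] IoU 0.806 rgb [220. 148. 103.]
px [400. 214.] conf 0.53 pose [ 511.85 -255.03    1.63] IoU 0.913 rgb [93. 95. 96.]
px [158. 240.] conf 0.38 pose [416.9  369.99   2.87] IoU 0.28 rgb [178. 170. 164.]
```

```bash
cat > g.py <<'E'
from plan import *
import sys
a=[float(v) for v in sys.argv[1:5]]
delta(down(*a[:3],a[3]-np.pi/2),int(sys.argv[5]) if len(sys.argv)>5 else None)
E
python3 g.py 438.7 -251.9 90 1.615
```

```text
t 22.05 pos [ 500.6 -288.9  272.3] err mm [ -61.9   37.  -182.3] rv [-0.001 -0.144  0.   ] F [-0.2  0.1 -0.5] w 0.597
rows 4 rot [-0.003, -0.359, 0.0]
   [-0.272, 0.76, 0.127]
   [-0.267, 0.76, 0.137]
   [-0.262, 0.76, 0.146]
   [-0.257, 0.76, 0.156]
```

Request:
{"api": "drive_tool", "payload": {"travel": [[-0.27, 0.76, 0.13], [-0.27, 0.76, 0.14], [-0.26, 0.76, 0.15], [-0.26, 0.76, 0.15], [0, 0, 0]], "rotation": [[0, -0.36, 0], [0, -0.36, 0], [0, -0.36, 0], [0, -0.36, 0], [0, 0, 0]]}}

```text
time_s: 22.68
tool_pos: [434.5, -248.8, 85.8]
tcp_rot: [-0.704, -0.013, 0.018, 0.71]
force: [-0.2, 0.1, -0.0]
grip_width: 0.601
```

Request:
{"api": "drive_tool", "payload": {"travel": [[0, 0, 0], [0, 0, 0]], "rotation": [[0, 0, 0], [0, 0, 0]]}}

```text
time_s: 22.92
tool_pos: [441.3, -254.2, 92.8]
tcp_rot: [0.708, 0.017, -0.014, -0.706]
force: [-0.4, -0.7, -0.5]
grip_width: 0.596
```

```bash
python3 g.py 438.7 -251.9 31 1.615 2
python3 - <<'E'
from h import *
p=get_image('wrist');save(p,'w19.png')
E
```

```text
t 22.93 pos [ 441.3 -254.2   92.8] err mm [ -2.6   2.3 -61.8] rv [ 0.003 -0.001  0.005] F [-0.4 -0.7 -0.5] w 0.596
rows 2 rot [0.015, -0.003, 0.025]
   [-0.023, 0.515, 0.022]
   [-0.022, 0.515, 0.021]
```

View pics/w19.png

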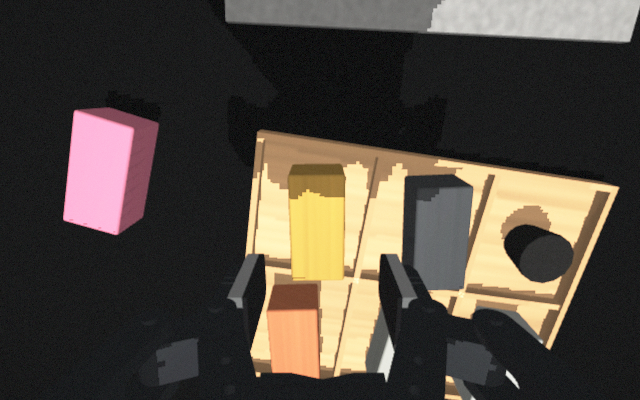

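Run:
```python
from bars import *
M,o=cur();p=get_image('wrist');look(p,o)
```

```text
px [107. 166.] conf 0.95 pose [ 316.39 -226.37    1.28] IoU 0.923 rgb [254. 182. 218.]
px [379. 352.] conf 0.74 pose [ 514.27 -359.86    2.95] IoU 0.512 rgb [92.  92.5 88. ]
px [518. 326.] conf 0.72 pose [ 599.24 -292.7     1.36] IoU 0.144 rgb [102. 103.  99.]
px [437. 228.] conf 0.69 pose [ 510.59 -255.95    1.68] IoU 0.923 rgb [103. 106. 107.]
px [296. 329.] conf 0.64 pose [ 426.26 -339.7     1.62] IoU 0.857 rgb [252. 176. 121.]
px [533. 251.] conf 0.21 pose [ 557.42 -256.05    2.64] IoU 0.702 rgb [50. 50. 49.]
```

Request:
{"api": "drive_tool", "payload": {"travel": [[-0.02, 0.5, 0.02], [-0.02, 0.35, 0.02], [0, 0.15, 0], [0, 0, 0], [0, 0, 0]], "rotation": [[0.01, 0, 0.02], [0.01, 0, 0.02], [0, 0, 0], [0, 0, 0], [0, 0, 0]]}}

```text
time_s: 23.7
tool_pos: [436.9, -250.5, 30.8]
tcp_rot: [-0.706, -0.015, 0.016, 0.708]
force: [0.3, 0.7, 0.7]
grip_width: 0.6
```

```bash
python3 g.py 438.7 -251.9 30 1.615 1
python3 - <<'E'
from h import *
p=get_image('wrist');save(p,'w20.png')
E
```

```text
t 23.7 pos [ 436.9 -250.5   30.8] err mm [ 1.8 -1.4 -0.8] rv [-0.002 -0.    -0.002] F [0.3 0.7 0.7] w 0.6
rows 1 rot [-0.017, -0.004, -0.023]
   [0.029, 0.014, -0.024]
```

View pics/w20.png

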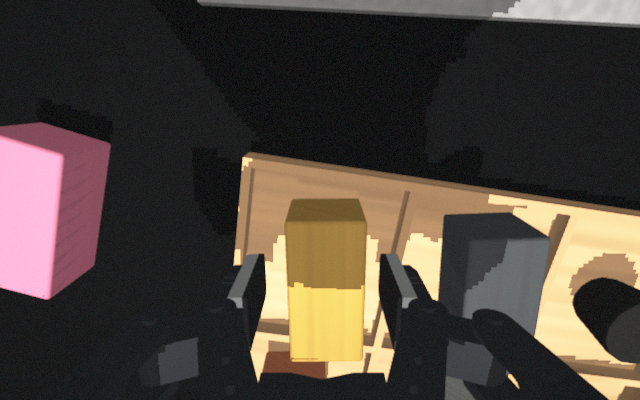

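Request:
{"api": "drive_tool", "payload": {"travel": [[0.02, 0, 0], [0, 0, 0], [0, 0, 0], [0, 0, 0], [0, 0, 0]], "rotation": [[0, 0, 0], [0, 0, 0], [0, 0, 0], [0, 0, 0], [0, 0, 0]], "fingers": 0, "squeeze": 80}}

```text
time_s: 24.38
tool_pos: [438.2, -250.4, 31.0]
tcp_rot: [-0.706, -0.015, 0.016, 0.708]
force: [0.6, 0.8, 5.6]
grip_width: 0.354
```

Request:
{"api": "drive_tool", "payload": {"travel": [[0, -0.2, 0], [0, -0.4, 0], [0, -0.5, 0], [0, 0, 0], [0, 0, 0]], "rotation": [[0, 0, 0], [0, 0, 0], [0, 0, 0], [0, 0, 0], [0, 0, 0]]}}

```text
time_s: 25.0
tool_pos: [436.3, -249.2, 94.5]
tcp_rot: [-0.705, -0.013, 0.018, 0.709]
force: [-0.1, 0.2, -4.4]
grip_width: 0.353
```

```bash
python3 g.py 421.5 -25 95 1.571
python3 - <<'E'
from h import *
p=get_image('wrist');save(p,'w21.png')
E
```

```text
t 25.0 pos [ 436.3 -249.2   94.5] err mm [-14.8 224.2   0.5] rv [-0.005  0.044 -0.006] F [-0.1  0.2 -4.4] w 0.353
rows 4 rot [-0.011, 0.109, -0.015]
   [-0.021, 0.002, 0.936]
   [-0.031, 0.001, 0.936]
   [-0.041, 0.0, 0.935]
   [-0.051, -0.001, 0.935]
```

View pics/w21.png

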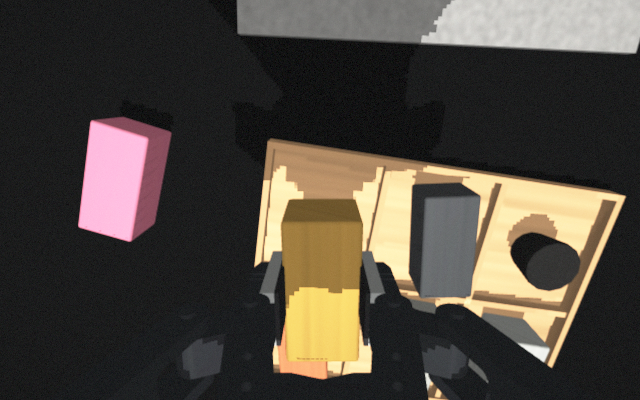

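Request:
{"api": "drive_tool", "payload": {"travel": [[-0.02, 0, 0.6], [-0.03, 0, 0.95], [-0.04, 0, 0.95], [-0.05, 0, 0.85], [0, 0, 0.4]], "rotation": [[-0.01, 0.11, -0.02], [-0.01, 0.11, -0.02], [-0.01, 0.11, -0.02], [-0.01, 0.11, 0], [0, 0, 0]]}}

```text
time_s: 25.68
tool_pos: [421.0, -22.5, 93.9]
tcp_rot: [-0.707, 0.0, 0.002, 0.707]
force: [0.6, -0.5, -5.6]
grip_width: 0.356
```

Request:
{"api": "drive_tool", "payload": {"travel": [[0, 0, 0], [0, 0, 0], [0, 0, 0]], "rotation": [[0, 0, 0], [0, 0, 0], [0, 0, 0]]}}

```text
time_s: 26.05
tool_pos: [423.7, -26.1, 95.7]
tcp_rot: [0.707, -0.0, 0.001, -0.707]
force: [-0.3, -0.5, -5.6]
grip_width: 0.354
```

```bash
python3 g.py 421.5 -23 36 1.571 3
python3 - <<'E'
from h import *
p=get_image('top');crop(p,230,150,470,320,3.3,'t22.png')
E
```

```text
t 26.05 pos [423.7 -26.1  95.7] err mm [ -2.2   3.1 -59.7] rv [ 0.001 -0.002  0.001] F [-0.3 -0.5 -5.6] w 0.354
rows 3 rot [0.004, -0.006, 0.005]
   [-0.013, 0.332, 0.018]
   [-0.013, 0.332, 0.018]
   [-0.013, 0.332, 0.017]
```

View pics/t22.png

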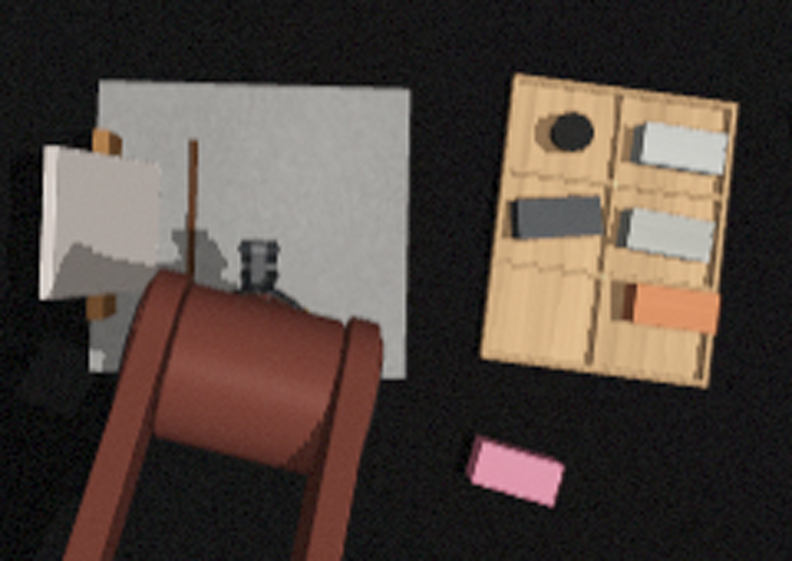

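Request:
{"api": "drive_tool", "payload": {"travel": [[-0.01, 0.35, 0.02], [-0.01, 0.35, 0.02], [-0.01, 0.28, 0.01], [0, 0, 0], [0, 0, 0]], "rotation": [[0, 0, 0], [0, 0, 0], [0, 0, 0], [0, 0, 0], [0, 0, 0]]}}

```text
time_s: 26.72
tool_pos: [422.8, -22.9, 37.8]
tcp_rot: [0.708, 0.001, 0.001, -0.707]
force: [0.5, -0.2, -4.5]
grip_width: 0.353
```

```bash
python3 g.py 421.5 -23 33 1.571 1
```

```text
t 26.73 pos [422.8 -22.9  37.8] err mm [-1.3 -0.1 -4.8] rv [ 0.001 -0.001  0.003] F [ 0.5 -0.2 -4.5] w 0.353
rows 1 rot [0.012, -0.011, 0.031]
   [-0.023, 0.08, -0.002]
```

Request:
{"api": "drive_tool", "payload": {"travel": [[0, 0.04, 0], [0, 0.04, 0], [0, 0, 0], [0, 0, 0]], "rotation": [[0, 0, 0.01], [0, 0, 0.01], [0, 0, 0], [0, 0, 0]]}}

```text
time_s: 27.22
tool_pos: [422.9, -22.6, 33.0]
tcp_rot: [0.708, 0.001, 0.0, -0.707]
force: [-0.0, -0.0, -0.3]
grip_width: 0.355
```

Request:
{"api": "drive_tool", "payload": {"travel": [[0, 0.01, 0], [0, 0, 0]], "rotation": [[0, 0, 0], [0, 0, 0]]}}

```text
time_s: 27.48
tool_pos: [423.0, -22.6, 33.0]
tcp_rot: [0.708, 0.0, 0.0, -0.707]
force: [-1.1, -1.5, 6.7]
grip_width: 0.355
```

Request:
{"api": "drive_tool", "payload": {"travel": [[0, 0, 0], [0, 0, 0], [0, 0, 0], [0, 0, 0]], "rotation": [[0, 0, 0], [0, 0, 0], [0, 0, 0], [0, 0, 0]], "fingers": 0.55}}

```text
time_s: 27.98
tool_pos: [422.1, -22.3, 31.8]
tcp_rot: [0.707, -0.0, 0.0, -0.707]
force: [0.2, -0.3, -0.1]
grip_width: 0.552
```

Request:
{"api": "drive_tool", "payload": {"travel": [[0, -0.2, 0], [0, -0.6, 0], [0, -0.9, 0], [0, 0, 0]], "rotation": [[0, 0, 0], [0, 0, 0], [0, 0, 0], [0, 0, 0]]}}

```text
time_s: 28.48
tool_pos: [426.6, -23.2, 139.5]
tcp_rot: [0.708, 0.004, 0.004, -0.706]
force: [-0.8, 0.6, 0.1]
grip_width: 0.548
```

```bash
python3 g.py 505 -275 210 1.48
python3 - <<'E'
from h import *
p=get_image('wrist');save(p,'w23.png')
E
```

```text
t 28.48 pos [426.6 -23.2 139.5] err mm [  78.4 -251.8   70.5] rv [0.003 0.091 0.012] F [-0.8  0.6  0.1] w 0.548
rows 5 rot [0.006, 0.182, 0.024]
   [0.264, -0.229, -0.84]
   [0.279, -0.23, -0.835]
   [0.293, -0.231, -0.83]
   [0.308, -0.232, -0.824]
   [0.322, -0.234, -0.818]
```

View pics/w23.png

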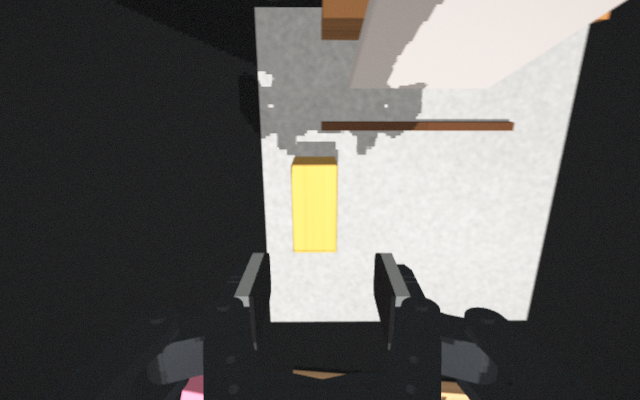

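Yellow bar lies on the board at px (315,205), clear of the lip. Back to the tray.

Request:
{"api": "drive_tool", "payload": {"travel": [[0.26, -0.3, -0.84], [0.28, -0.3, -0.83], [0.29, -0.25, -0.83], [0.31, -0.2, -0.82], [0.32, -0.15, -0.82]], "rotation": [[0, 0.18, 0.02], [0, 0.18, 0.02], [0, 0.18, 0.02], [0, 0.18, 0.02], [0, 0.18, 0.02]]}}

```text
time_s: 29.15
tool_pos: [500.5, -274.8, 204.4]
tcp_rot: [-0.706, 0.036, -0.028, 0.707]
force: [0.2, 0.0, 0.5]
grip_width: 0.545
```

Request:
{"api": "drive_tool", "payload": {"travel": [[0, 0, 0], [0, 0, 0], [0, 0, 0]], "rotation": [[0, 0, 0], [0, 0, 0], [0, 0, 0]], "fingers": 0.6}}

```text
time_s: 29.52
tool_pos: [499.9, -271.9, 204.3]
tcp_rot: [-0.706, 0.036, -0.027, 0.707]
force: [-0.0, 0.6, -0.3]
grip_width: 0.604
```

Run:
```python
from bars import *
M,o=cur();p=get_image('wrist');save(p,'w24.png');look(p,o)
```

```text
px [279. 252.] conf 0.93 pose [ 442.25 -347.11    1.45] IoU 0.808 rgb [248. 164. 112.]
px [330. 252.] conf 0.85 pose [ 499.28 -342.56    1.41] IoU 0.963 rgb [225. 225. 218.]
px [334. 161.] conf 0.76 pose [ 510.91 -255.5     1.66] IoU 0.952 rgb [ 99. 101. 103.]
px [117. 147.] conf 0.56 pose [ 316.59 -225.29    1.28] IoU 0.927 rgb [250. 160. 193.]
```

View pics/w24.png

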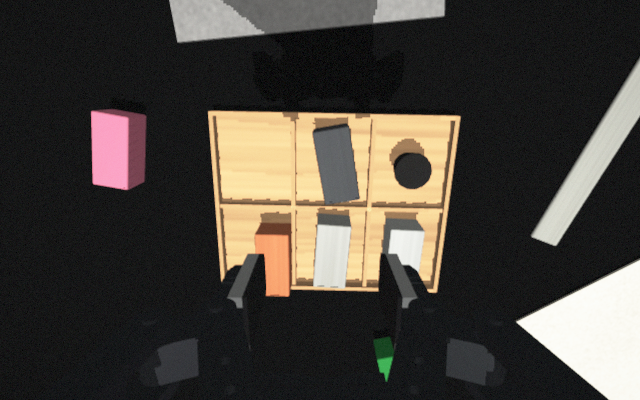

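```bash
python3 g.py 511.2 -255.5 80 1.65
```

```text
t 29.62 pos [ 500.4 -272.2  205. ] err mm [  10.8   16.7 -125. ] rv [-0.    -0.168 -0.011] F [-0.1 -0.3 -0.1] w 0.602
rows 3 rot [-0.002, -0.56, -0.038]
   [0.059, 0.694, 0.098]
   [0.062, 0.694, 0.095]
   [0.065, 0.694, 0.091]
```

Request:
{"api": "drive_tool", "payload": {"travel": [[0.06, 0.7, 0.1], [0.06, 0.7, 0.1], [0.06, 0.6, 0.09], [0, 0.1, 0], [0, 0, 0]], "rotation": [[0, -0.56, -0.04], [0, -0.56, -0.04], [0, -0.56, -0.04], [0, 0, 0], [0, 0, 0]]}}

```text
time_s: 30.25
tool_pos: [511.8, -256.6, 80.1]
tcp_rot: [0.707, 0.028, -0.027, -0.706]
force: [0.7, 0.7, 0.2]
grip_width: 0.602
```

Request:
{"api": "drive_tool", "payload": {"travel": [[0, 0, 0], [0, 0, 0]], "rotation": [[0, 0, 0], [0, 0, 0]]}}

```text
time_s: 30.5
tool_pos: [512.8, -257.7, 81.5]
tcp_rot: [0.708, 0.029, -0.026, -0.706]
force: [-0.2, 0.2, -0.1]
grip_width: 0.595
```

```bash
python3 g.py 511.2 -255.5 30 1.65 2;python3 - <<'E'
from h import *
p=get_image('wrist');save(p,'w25.png')
E
```

```text
t 30.5 pos [ 512.8 -257.7   81.5] err mm [ -1.6   2.2 -51.5] rv [ 0.003 -0.002  0.005] F [-0.2  0.2 -0.1] w 0.595
rows 2 rot [0.014, -0.009, 0.023]
   [-0.014, 0.429, 0.02]
   [-0.013, 0.43, 0.02]
```

View pics/w25.png

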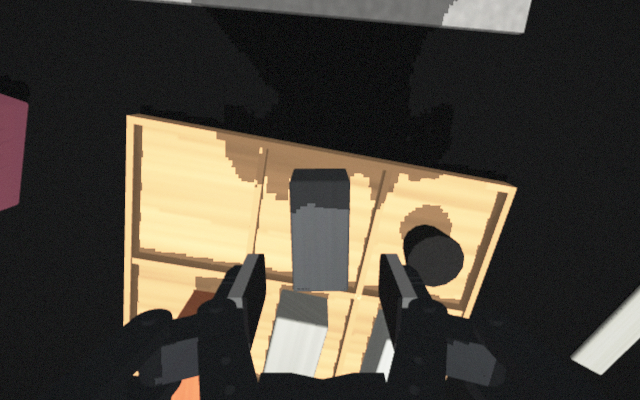

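Request:
{"api": "drive_tool", "payload": {"travel": [[-0.01, 0.4, 0.02], [-0.01, 0.3, 0.02], [0, 0.16, 0], [0, 0, 0], [0, 0, 0]], "rotation": [[0.01, 0, 0.02], [0.01, 0, 0.02], [0, 0, 0], [0, 0, 0], [0, 0, 0]]}}

```text
time_s: 31.18
tool_pos: [510.8, -254.8, 28.5]
tcp_rot: [-0.706, -0.027, 0.028, 0.707]
force: [0.2, -0.6, -0.0]
grip_width: 0.598
```

Request:
{"api": "drive_tool", "payload": {"travel": [[0, 0, 0], [0, 0, 0], [0, 0, 0], [0, 0, 0], [0, 0, 0]], "rotation": [[0, 0, 0], [0, 0, 0], [0, 0, 0], [0, 0, 0], [0, 0, 0]], "fingers": 0}}

```text
time_s: 31.8
tool_pos: [511.3, -254.9, 29.3]
tcp_rot: [-0.707, -0.027, 0.028, 0.707]
force: [-0.5, 0.1, 5.5]
grip_width: 0.353
```

Request:
{"api": "drive_tool", "payload": {"travel": [[0, -0.2, 0], [0, -0.4, 0], [0, -0.5, 0], [0, 0, 0], [0, 0, 0]], "rotation": [[0, 0, 0], [0, 0, 0], [0, 0, 0], [0, 0, 0], [0, 0, 0]]}}

```text
time_s: 32.42
tool_pos: [509.0, -253.6, 92.3]
tcp_rot: [-0.705, -0.026, 0.029, 0.708]
force: [-0.4, -0.3, -6.9]
grip_width: 0.356
```

```bash
python3 g.py 573.5 -23 95 1.571 5;python3 - <<'E'
from h import *
p=get_image('wrist');save(p,'w26.png')
E
```

```text
t 32.42 pos [ 509.  -253.6   92.3] err mm [ 64.5 230.6   2.7] rv [-0.003  0.078 -0.005] F [-0.4 -0.3 -6.9] w 0.356
rows 5 rot [-0.006, 0.155, -0.01]
   [0.274, -0.008, 0.75]
   [0.263, -0.008, 0.754]
   [0.251, -0.008, 0.758]
   [0.239, -0.008, 0.762]
   [0.227, -0.009, 0.765]
```

View pics/w26.png

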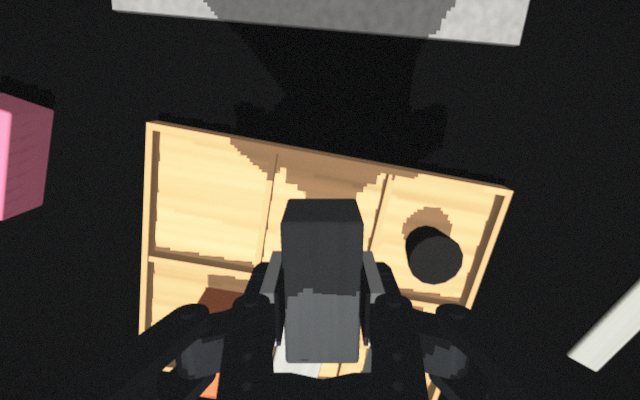

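Request:
{"api": "drive_tool", "payload": {"travel": [[0.27, 0, 0.7], [0.26, 0, 0.75], [0.25, 0, 0.76], [0.24, 0, 0.76], [0.23, 0, 0.76]], "rotation": [[-0.01, 0.16, -0.01], [-0.01, 0.16, -0.01], [-0.01, 0.15, -0.01], [-0.01, 0.15, -0.01], [-0.01, 0.15, -0.01]]}}

```text
time_s: 33.1
tool_pos: [573.6, -25.7, 91.6]
tcp_rot: [0.708, -0.0, -0.0, -0.706]
force: [1.2, -0.5, -5.2]
grip_width: 0.355
```

Request:
{"api": "drive_tool", "payload": {"travel": [[0, 0, 0], [0, 0, 0], [0, 0, 0]], "rotation": [[0, 0, 0], [0, 0, 0], [0, 0, 0]]}}

```text
time_s: 33.48
tool_pos: [574.2, -28.3, 92.9]
tcp_rot: [0.708, 0.0, 0.001, -0.706]
force: [-0.1, -1.0, -5.4]
grip_width: 0.358
```

```bash
python3 g.py 573.5 -23 35 1.571 3;python3 - <<'E'
from h import *
p=get_image('top');crop(p,230,150,470,320,3.3,'t27.png')
E
```

```text
t 33.48 pos [574.2 -28.3  92.9] err mm [ -0.7   5.3 -57.9] rv [ 0.004 -0.001  0.001] F [-0.1 -1.  -5.4] w 0.358
rows 3 rot [0.012, -0.002, 0.004]
   [-0.004, 0.322, 0.031]
   [-0.004, 0.322, 0.03]
   [-0.004, 0.322, 0.03]
```

View pics/t27.png

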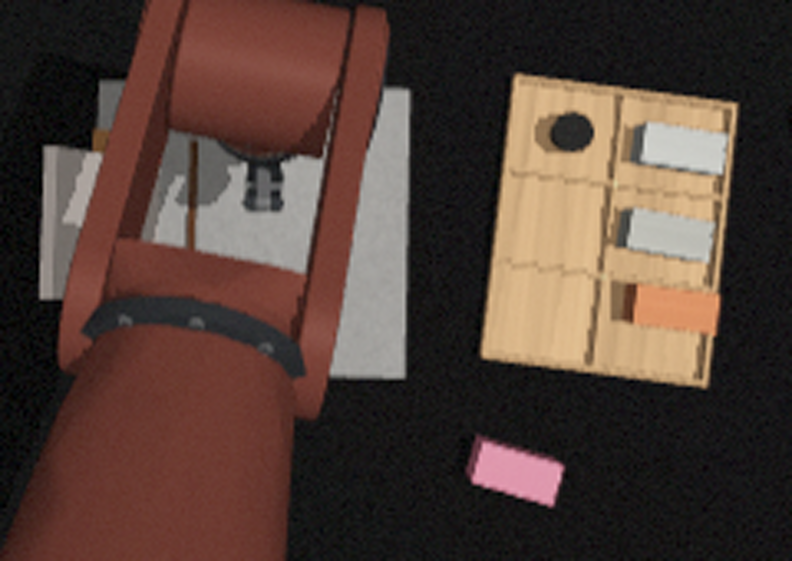

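Request:
{"api": "drive_tool", "payload": {"travel": [[0, 0.35, 0.03], [0, 0.35, 0.03], [0, 0.25, 0.02], [0, 0, 0], [0, 0, 0]], "rotation": [[0.01, 0, 0], [0.01, 0, 0], [0.01, 0, 0], [0, 0, 0], [0, 0, 0]]}}

```text
time_s: 34.15
tool_pos: [576.0, -23.2, 37.5]
tcp_rot: [0.707, 0.002, 0.001, -0.707]
force: [0.3, -0.3, -6.3]
grip_width: 0.354
```

Request:
{"api": "drive_tool", "payload": {"travel": [[0, 0.04, 0], [0, 0.02, 0], [0, 0, 0], [0, 0, 0]], "rotation": [[0, 0, 0], [0, 0, 0], [0, 0, 0], [0, 0, 0]]}}

```text
time_s: 34.65
tool_pos: [575.3, -22.7, 33.4]
tcp_rot: [0.707, 0.002, 0.001, -0.707]
force: [-0.3, 0.3, -5.5]
grip_width: 0.355
```

Request:
{"api": "drive_tool", "payload": {"travel": [[0, 0.03, 0], [0, 0.02, 0], [0, 0, 0], [0, 0, 0]], "rotation": [[0, 0, 0], [0, 0, 0], [0, 0, 0], [0, 0, 0]]}}

```text
time_s: 35.15
tool_pos: [575.5, -22.8, 31.3]
tcp_rot: [0.707, 0.001, 0.001, -0.707]
force: [-3.0, 0.7, 5.7]
grip_width: 0.349
```

Request:
{"api": "drive_tool", "payload": {"travel": [[0, 0, 0], [0, 0, 0], [0, 0, 0], [0, 0, 0]], "rotation": [[0, 0, 0], [0, 0, 0], [0, 0, 0], [0, 0, 0]], "fingers": 0.55}}

```text
time_s: 35.65
tool_pos: [575.4, -22.8, 30.2]
tcp_rot: [0.707, 0.002, 0.001, -0.707]
force: [0.3, 0.2, -0.4]
grip_width: 0.547
```

Request:
{"api": "drive_tool", "payload": {"travel": [[0, -0.2, 0], [0, -0.6, 0], [0, -0.9, 0], [0, 0, 0]], "rotation": [[0, 0, 0], [0, 0, 0], [0, 0, 0], [0, 0, 0]]}}

```text
time_s: 36.15
tool_pos: [579.8, -23.4, 139.2]
tcp_rot: [0.708, 0.006, 0.005, -0.706]
force: [-0.3, 0.3, -0.3]
grip_width: 0.549
```

```bash
python3 g.py 480 -310 150 1.45
python3 - <<'E'
from h import *
p=get_image('wrist');save(p,'w28.png')
E
```

```text
t 36.15 pos [579.8 -23.4 139.2] err mm [ -99.8 -286.6   10.8] rv [0.002 0.122 0.016] F [-0.3  0.3 -0.3] w 0.549
rows 6 rot [0.003, 0.203, 0.027]
   [-0.278, -0.032, -0.796]
   [-0.261, -0.032, -0.801]
   [-0.245, -0.031, -0.806]
   [-0.229, -0.031, -0.811]
   [-0.212, -0.031, -0.816]
   [-0.196, -0.03, -0.82]
```

View pics/w28.png

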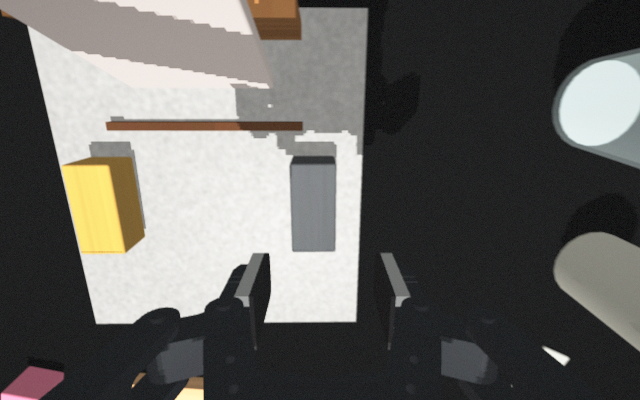

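Request:
{"api": "drive_tool", "payload": {"travel": [[-0.28, -0.2, -0.8], [-0.26, -0.2, -0.8], [-0.25, -0.2, -0.8], [-0.23, -0.15, -0.8], [-0.2, -0.1, -0.8]], "rotation": [[0, 0.24, 0.03], [0, 0.24, 0.03], [0, 0.24, 0.03], [0, 0.24, 0.03], [0, 0.24, 0.03]]}}

```text
time_s: 36.83
tool_pos: [489.2, -260.0, 182.8]
tcp_rot: [-0.706, 0.047, -0.038, 0.706]
force: [1.3, -0.4, -0.6]
grip_width: 0.549
```

Request:
{"api": "drive_tool", "payload": {"travel": [[-0.2, 0, -0.2], [0, 0, 0], [0, 0, 0], [0, 0, 0]], "rotation": [[0, 0, 0], [0, 0, 0], [0, 0, 0], [0, 0, 0]], "fingers": 0.6}}

```text
time_s: 37.33
tool_pos: [477.6, -268.2, 183.3]
tcp_rot: [-0.706, 0.046, -0.037, 0.706]
force: [0.3, -0.3, 0.2]
grip_width: 0.598
```

Run:
```python
from bars import *
M,o=cur();print(M[:3,3]);p=get_image('wrist');save(p,'w29.png');look(p,o)
s=get_image('side');crop(s,300,140,420,220,6,'s29.png')
```

```text
[ 477.63855116 -268.17919711  183.29165226]
px [434. 259.] conf 0.95 pose [ 567.74 -353.57    1.5 ] IoU 0.789 rgb [237. 239. 235.]
px [129. 157.] conf 0.71 pose [ 316.44 -225.9     1.31] IoU 0.915 rgb [253. 169. 204.]
px [441. 175.] conf 0.64 pose [ 563.78 -251.77    2.31] IoU 0.66 rgb [49. 48. 47.]
px [355. 260.] conf 0.62 pose [ 499.04 -342.74    1.41] IoU 0.964 rgb [228. 229. 222.]
px [299. 269.] conf 0.62 pose [ 442.09 -347.87    1.46] IoU 0.953 rgb [251. 171. 117.]
px [456. 383.] conf 0.54 pose [ 615.06 -522.32    3.05] IoU 0.379 rgb [ 64. 181.  87.]
```

View pics/w29.png

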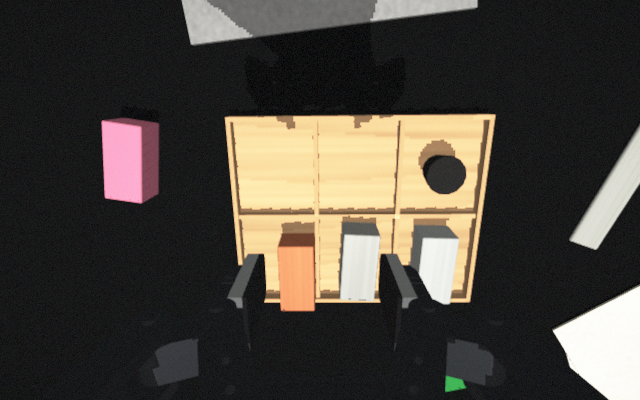

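View pics/s29.png

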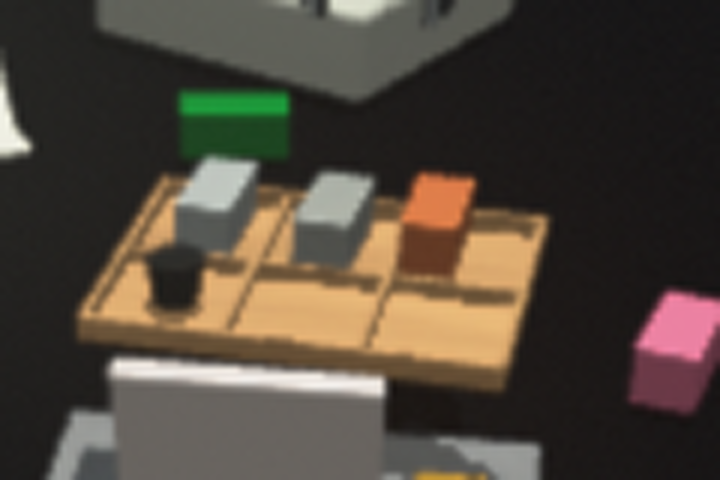

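```bash
python3 g.py 441 -347 80 1.46
```

```text
t 37.48 pos [ 477.7 -268.8  183.7] err mm [ -36.7  -78.2 -103.7] rv [ 0.001 -0.007 -0.012] F [ 0.6 -1.  -0.1] w 0.599
rows 3 rot [0.003, -0.023, -0.04]
   [-0.145, 0.578, -0.455]
   [-0.148, 0.577, -0.455]
   [-0.151, 0.577, -0.455]
```

Request:
{"api": "drive_tool", "payload": {"travel": [[-0.15, 0.55, -0.45], [-0.15, 0.58, -0.46], [-0.15, 0.58, -0.46], [0, 0, 0], [0, 0, 0]], "rotation": [[0, -0.02, -0.04], [0, -0.02, -0.04], [0, -0.02, -0.04], [0, 0, 0], [0, 0, 0]], "fingers": 0.5}}

```text
time_s: 38.1
tool_pos: [440.8, -347.9, 82.1]
tcp_rot: [0.706, -0.04, 0.04, -0.706]
force: [0.4, -0.8, 0.6]
grip_width: 0.5
```

Request:
{"api": "drive_tool", "payload": {"travel": [[0, 0, 0], [0, 0, 0]], "rotation": [[0, 0, 0], [0, 0, 0]]}}

```text
time_s: 38.35
tool_pos: [441.3, -348.1, 82.9]
tcp_rot: [0.707, -0.039, 0.04, -0.705]
force: [-0.3, -0.0, 0.2]
grip_width: 0.502
```

```bash
python3 g.py 441.5 -347 30 1.46 2
python3 - <<'E'
from h import *
p=get_image('wrist');save(p,'w30.png')
E
```

```text
t 38.35 pos [ 441.3 -348.1   82.9] err mm [  0.2   1.1 -52.9] rv [ 0.003 -0.001  0.002] F [-0.3 -0.   0.2] w 0.502
rows 2 rot [0.013, -0.006, 0.011]
   [-0.0, 0.441, 0.011]
   [0.0, 0.441, 0.01]
```

View pics/w30.png

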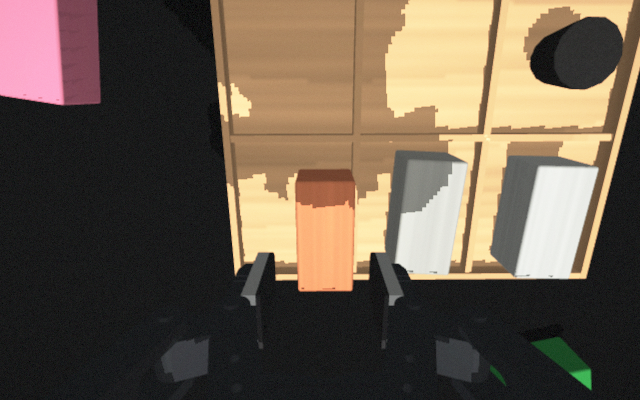

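Run:
```python
from bars import *
M,o=cur();p=get_image('wrist')
for r in look(p,o): pass
crop(p,270,130,470,310,4,'w31.png')
t=get_image('top');crop(t,400,170,470,280,6,'t31.png')
```

```text
px [49. 50.] conf 0.96 pose [ 315.53 -226.09    1.3 ] IoU 0.858 rgb [251. 163. 197.]
px [424. 211.] conf 0.85 pose [ 499.09 -342.98    1.42] IoU 0.939 rgb [225. 225. 217.]
px [565. 359.] conf 0.81 pose [ 620.39 -461.57    2.65] IoU 0.398 rgb [27. 73. 36.]
px [327. 228.] conf 0.78 pose [ 442.14 -347.3     1.46] IoU 0.966 rgb [253. 178. 122.]
px [541. 216.] conf 0.68 pose [ 566.51 -353.45    1.44] IoU 0.956 rgb [235. 236. 232.]
```

View pics/w31.png

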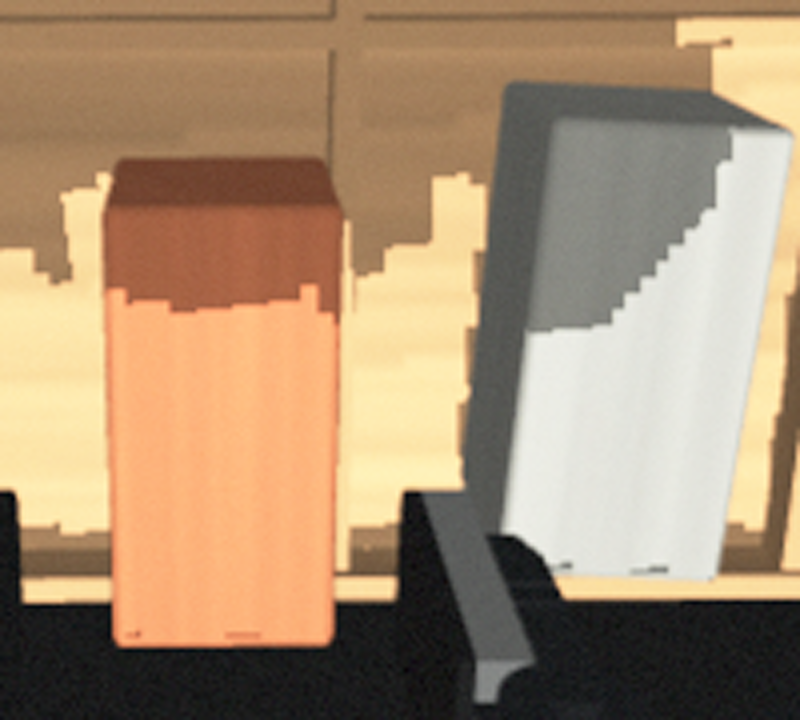

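View pics/t31.png

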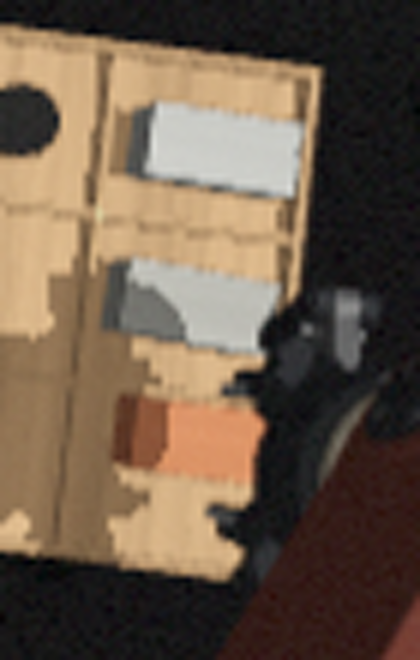

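Request:
{"api": "drive_tool", "payload": {"travel": [[0, 0.4, 0.01], [0, 0.3, 0.01], [0, 0.17, 0], [0, 0, 0], [0, 0, 0]], "rotation": [[0.01, 0, 0.01], [0.01, 0, 0.01], [0, 0, 0], [0, 0, 0], [0, 0, 0]]}}

```text
time_s: 39.17
tool_pos: [440.5, -347.3, 29.7]
tcp_rot: [-0.706, 0.04, -0.04, 0.706]
force: [-0.7, 1.2, 0.9]
grip_width: 0.504
```

Request:
{"api": "drive_tool", "payload": {"travel": [[0, 0, 0], [0, 0, 0], [0, 0, 0], [0, 0, 0], [0, 0, 0]], "rotation": [[0, 0, 0], [0, 0, 0], [0, 0, 0], [0, 0, 0], [0, 0, 0]], "fingers": 0}}

```text
time_s: 39.8
tool_pos: [441.5, -347.9, 30.8]
tcp_rot: [0.706, -0.04, 0.04, -0.706]
force: [1.4, 0.5, 7.2]
grip_width: 0.352
```

Request:
{"api": "drive_tool", "payload": {"travel": [[0, -0.2, 0], [0, -0.4, 0], [0, -0.5, 0], [0, 0, 0], [0, 0, 0]], "rotation": [[0, 0, 0], [0, 0, 0], [0, 0, 0], [0, 0, 0], [0, 0, 0]]}}

```text
time_s: 40.42
tool_pos: [438.8, -345.7, 93.4]
tcp_rot: [-0.705, 0.042, -0.038, 0.707]
force: [-0.4, 0.8, -6.5]
grip_width: 0.356
```

```bash
python3 g.py 421.5 -102 95 1.571 5;python3 - <<'E'
from h import *
p=get_image('wrist');save(p,'w32.png')
E
```

```text
t 40.42 pos [ 438.8 -345.7   93.4] err mm [-17.3 243.7   1.6] rv [-0.003 -0.113 -0.005] F [-0.4  0.8 -6.5] w 0.356
rows 5 rot [-0.007, -0.227, -0.01]
   [-0.149, -0.002, 0.801]
   [-0.131, -0.003, 0.804]
   [-0.113, -0.003, 0.807]
   [-0.094, -0.004, 0.809]
   [-0.076, -0.005, 0.811]
```

View pics/w32.png

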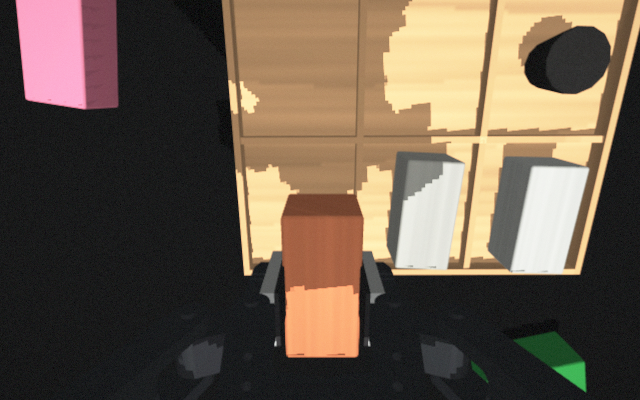

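Orange held squarely (px 322,275). Carry to slot (421.5,-102).

Request:
{"api": "drive_tool", "payload": {"travel": [[-0.15, 0, 0.75], [-0.13, 0, 0.8], [-0.11, 0, 0.81], [-0.09, 0, 0.81], [-0.08, 0, 0.81]], "rotation": [[-0.01, -0.23, -0.01], [-0.01, -0.23, -0.01], [-0.01, -0.23, -0.01], [0, -0.23, -0.01], [0, -0.22, -0.01]]}}

```text
time_s: 41.1
tool_pos: [420.9, -104.3, 93.4]
tcp_rot: [0.707, 0.0, -0.0, -0.707]
force: [1.2, 1.6, -6.5]
grip_width: 0.351
```

Request:
{"api": "drive_tool", "payload": {"travel": [[0, 0, 0], [0, 0, 0], [0, 0, 0]], "rotation": [[0, 0, 0], [0, 0, 0], [0, 0, 0]]}}

```text
time_s: 41.48
tool_pos: [422.7, -107.2, 94.8]
tcp_rot: [0.708, 0.001, 0.001, -0.706]
force: [-0.4, 0.1, -5.4]
grip_width: 0.356
```

```bash
python3 g.py 421.5 -103 36 1.571 3;python3 - <<'E'
from bars import *
M,o=cur();p=get_image('wrist');save(p,'w33.png');look(p,o,6)
E
```

```text
t 41.48 pos [ 422.7 -107.2   94.8] err mm [ -1.2   4.2 -58.8] rv [ 0.002 -0.001  0.003] F [-0.4  0.1 -5.4] w 0.356
rows 3 rot [0.008, -0.002, 0.009]
   [-0.008, 0.327, 0.024]
   [-0.007, 0.327, 0.024]
   [-0.007, 0.327, 0.024]
px [324. 273.] conf 0.87 pose [ 422.36 -127.86    1.29] IoU 0.516 rgb [206. 124.  87.]
px [324.  77.] conf 0.86 pose [422.24 -25.53   1.57] IoU 0.965 rgb [191. 149.  77.]
px [599.  84.] conf 0.76 pose [574.8  -24.91   1.57] IoU 0.911 rgb [112. 115. 117.]
```

View pics/w33.png

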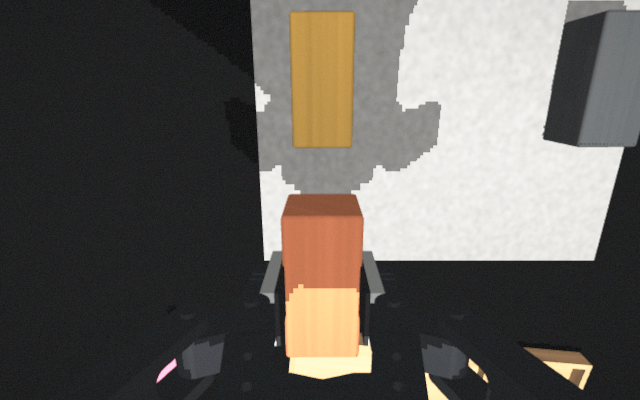

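Request:
{"api": "drive_tool", "payload": {"travel": [[-0.01, 0.35, 0.02], [-0.01, 0.35, 0.02], [-0.01, 0.3, 0.02], [0, 0, 0], [0, 0, 0]], "rotation": [[0.01, 0, 0.01], [0.01, 0, 0.01], [0, 0, 0.01], [0, 0, 0], [0, 0, 0]]}}

```text
time_s: 42.2
tool_pos: [421.3, -103.4, 35.5]
tcp_rot: [0.707, 0.0, 0.0, -0.707]
force: [0.8, -0.3, -5.8]
grip_width: 0.36
```

Request:
{"api": "drive_tool", "payload": {"travel": [[0, 0.03, 0], [0, 0.02, 0], [0, 0, 0], [0, 0, 0]], "rotation": [[0, 0, 0], [0, 0, 0], [0, 0, 0], [0, 0, 0]]}}

```text
time_s: 42.7
tool_pos: [421.3, -103.0, 32.8]
tcp_rot: [0.707, 0.0, -0.0, -0.707]
force: [-3.1, -0.5, 2.3]
grip_width: 0.351
```

Contact. Release and go back.

Request:
{"api": "drive_tool", "payload": {"travel": [[0, 0, 0], [0, 0, 0], [0, 0, 0], [0, 0, 0]], "rotation": [[0, 0, 0], [0, 0, 0], [0, 0, 0], [0, 0, 0]], "fingers": 0.55}}

```text
time_s: 43.2
tool_pos: [421.1, -102.9, 32.1]
tcp_rot: [0.707, 0.0, -0.0, -0.707]
force: [1.0, 0.2, 0.5]
grip_width: 0.547
```

Request:
{"api": "drive_tool", "payload": {"travel": [[0, -0.2, 0], [0, -0.6, 0], [0, -0.6, 0], [0, 0, 0]], "rotation": [[0, 0, 0], [0, 0, 0], [0, 0, 0], [0, 0, 0]]}}

```text
time_s: 43.7
tool_pos: [424.1, -104.1, 120.1]
tcp_rot: [0.708, 0.003, 0.003, -0.706]
force: [0.2, -0.3, -0.1]
grip_width: 0.552
```

```bash
python3 g.py 499.2 -342.5 95 1.415 6;python3 - <<'E'
from bars import *
M,o=cur();p=get_image('wrist');look(p,o,6)
E
```

```text
t 43.7 pos [ 424.1 -104.1  120.1] err mm [  75.1 -238.4  -25.1] rv [0.003 0.157 0.008] F [ 0.2 -0.3 -0.1] w 0.552
rows 6 rot [0.005, 0.261, 0.014]
   [0.208, 0.074, -0.662]
   [0.225, 0.073, -0.657]
   [0.242, 0.072, -0.651]
   [0.259, 0.072, -0.644]
   [0.276, 0.071, -0.637]
   [0.293, 0.07, -0.63]
px [317. 207.] conf 0.86 pose [ 420.4  -102.24    1.57] IoU 0.972 rgb [255. 219. 152.]
px [564.  85.] conf 0.82 pose [574.25 -24.62   1.57] IoU 0.969 rgb [112. 116. 118.]
px [188. 375.] conf 0.62 pose [ 3.5197e+02 -1.5488e+02  2.4000e-01] IoU 0.269 rgb [152.  88. 105.]
px [319.  82.] conf 0.55 pose [422.17 -25.21   1.57] IoU 0.97 rgb [188. 146.  75.]
```

Request:
{"api": "drive_tool", "payload": {"travel": [[0.25, 0, -0.8], [0.27, 0, -0.8], [0.3, 0.1, -0.78], [0.32, 0.1, -0.77], [0.33, 0.1, -0.72]], "rotation": [[0.01, 0.32, 0.02], [0.01, 0.31, 0.02], [0, 0.31, 0.02], [0, 0.31, 0.01], [0, 0.31, 0.01]], "fingers": 0.6}}

```text
time_s: 44.42
tool_pos: [493.9, -340.9, 95.1]
tcp_rot: [-0.704, 0.059, -0.051, 0.706]
force: [-0.1, -0.6, 0.6]
grip_width: 0.602
```

Request:
{"api": "drive_tool", "payload": {"travel": [[0, 0, 0], [0, 0, 0], [0, 0, 0]], "rotation": [[0, 0, 0], [0, 0, 0], [0, 0, 0]]}}

```text
time_s: 44.8
tool_pos: [494.0, -338.4, 96.7]
tcp_rot: [-0.704, 0.058, -0.051, 0.706]
force: [-0.6, 0.1, -0.4]
grip_width: 0.6
```

```bash
python3 g.py 499.2 -342.6 50 1.415 2;python3 - <<'E'
from bars import *
M,o=cur();p=get_image('wrist');save(p,'w34.png');look(p,o)
E
```

```text
t 44.8 pos [ 494.  -338.4   96.7] err mm [  5.2  -4.2 -46.7] rv [-0.002  0.002 -0.01 ] F [-0.6  0.1 -0.4] w 0.6
rows 2 rot [-0.012, 0.009, -0.05]
   [0.052, 0.388, -0.029]
   [0.05, 0.389, -0.028]
px [446. 227.] conf 0.96 pose [ 567.17 -353.56    1.44] IoU 0.958 rgb [240. 241. 237.]
px [331. 227.] conf 0.86 pose [ 499.52 -343.09    1.4 ] IoU 0.959 rgb [234. 234. 227.]
px [15. 90.] conf 0.68 pose [ 316.31 -225.99    1.31] IoU 0.781 rgb [122.  69.  82.]
px [456. 390.] conf 0.62 pose [ 551.16 -445.94    1.78] IoU 0.458 rgb [ 66. 184.  88.]
```

View pics/w34.png

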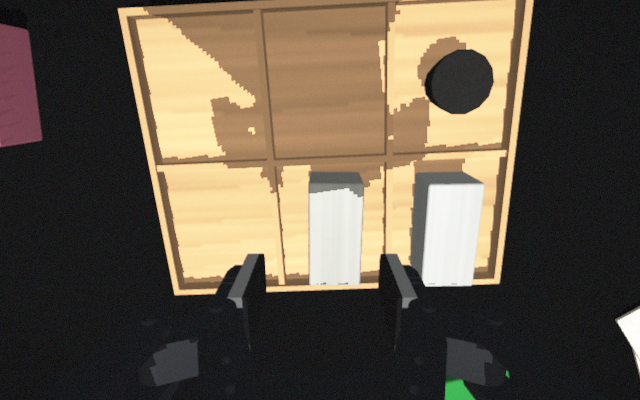

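Request:
{"api": "drive_tool", "payload": {"travel": [[0.05, 0.39, -0.03], [0.05, 0.39, -0.03], [0, 0, 0], [0, 0, 0]], "rotation": [[-0.01, 0.05, -0.05], [-0.01, 0.05, -0.05], [0, 0, 0], [0, 0, 0]]}}

```text
time_s: 45.4
tool_pos: [500.3, -344.5, 51.5]
tcp_rot: [0.705, -0.057, 0.059, -0.704]
force: [0.9, 0.1, 0.3]
grip_width: 0.597
```

```bash
python3 g.py 499.4 -342.8 30 1.405 1
```

```text
t 45.4 pos [ 500.3 -344.5   51.5] err mm [ -0.9   1.7 -21.5] rv [0.001 0.001 0.003] F [0.9 0.1 0.3] w 0.597
rows 1 rot [0.015, 0.013, 0.026]
   [-0.02, 0.358, 0.026]
```

Request:
{"api": "drive_tool", "payload": {"travel": [[-0.01, 0.2, 0.01], [-0.01, 0.15, 0.01], [0, 0, 0], [0, 0, 0]], "rotation": [[0.01, 0.01, 0.02], [0, 0, 0.01], [0, 0, 0], [0, 0, 0]]}}

```text
time_s: 45.9
tool_pos: [498.8, -343.2, 29.5]
tcp_rot: [-0.705, 0.059, -0.058, 0.705]
force: [-0.6, 0.4, 0.3]
grip_width: 0.601
```

Request:
{"api": "drive_tool", "payload": {"travel": [[0, 0, 0], [0, 0, 0], [0, 0, 0], [0, 0, 0], [0, 0, 0]], "rotation": [[0, 0, 0], [0, 0, 0], [0, 0, 0], [0, 0, 0], [0, 0, 0]], "fingers": 0}}

```text
time_s: 46.52
tool_pos: [499.6, -343.7, 30.5]
tcp_rot: [0.705, -0.059, 0.059, -0.704]
force: [0.3, -0.0, 4.9]
grip_width: 0.356
```

Request:
{"api": "drive_tool", "payload": {"travel": [[0, -0.2, 0], [0, -0.4, 0], [0, -0.5, 0], [0, 0, 0], [0, 0, 0]], "rotation": [[0, 0, 0], [0, 0, 0], [0, 0, 0], [0, 0, 0], [0, 0, 0]]}}

```text
time_s: 47.15
tool_pos: [497.6, -342.1, 93.7]
tcp_rot: [-0.704, 0.06, -0.057, 0.705]
force: [-0.2, 1.0, -5.8]
grip_width: 0.358
```

```bash
python3 g.py 497.5 -102 95 1.571 5;python3 - <<'E'
from h import *
p=get_image('wrist');save(p,'w35.png')
E
```

```text
t 47.15 pos [ 497.6 -342.1   93.7] err mm [-1.000e-01  2.401e+02  1.300e+00] rv [-0.002 -0.166 -0.004] F [-0.2  1.  -5.8] w 0.358
rows 5 rot [-0.004, -0.333, -0.008]
   [-0.133, -0.002, 0.789]
   [-0.106, -0.003, 0.793]
   [-0.08, -0.003, 0.796]
   [-0.053, -0.004, 0.799]
   [-0.027, -0.004, 0.8]
```

View pics/w35.png

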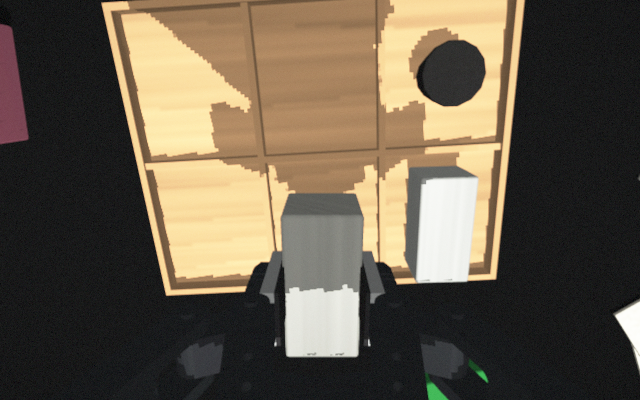

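Request:
{"api": "drive_tool", "payload": {"travel": [[-0.13, 0, 0.75], [-0.11, 0, 0.79], [-0.08, 0, 0.8], [-0.05, 0, 0.8], [-0.03, 0, 0.8]], "rotation": [[0, -0.33, -0.01], [0, -0.33, -0.01], [0, -0.33, -0.01], [0, -0.33, -0.01], [0, -0.33, -0.01]]}}

```text
time_s: 47.82
tool_pos: [496.9, -103.4, 93.7]
tcp_rot: [-0.707, -0.0, -0.0, 0.707]
force: [0.2, -0.8, -4.1]
grip_width: 0.358
```

Request:
{"api": "drive_tool", "payload": {"travel": [[0, 0, 0], [0, 0, 0], [0, 0, 0]], "rotation": [[0, 0, 0], [0, 0, 0], [0, 0, 0]]}}

```text
time_s: 48.2
tool_pos: [498.4, -106.2, 95.2]
tcp_rot: [0.707, 0.0, 0.002, -0.707]
force: [0.5, 0.2, -5.2]
grip_width: 0.355
```

```bash
python3 g.py 497.5 -103 36 1.571 3
```

```text
t 48.2 pos [ 498.4 -106.2   95.2] err mm [ -0.9   3.2 -59.2] rv [ 0.    -0.003  0.003] F [ 0.5  0.2 -5.2] w 0.355
rows 3 rot [0.001, -0.009, 0.011]
   [-0.006, 0.329, 0.018]
   [-0.006, 0.329, 0.018]
   [-0.005, 0.329, 0.018]
```

Request:
{"api": "drive_tool", "payload": {"travel": [[-0.01, 0.35, 0.02], [-0.01, 0.35, 0.02], [0, 0.29, 0.02], [0, 0, 0], [0, 0, 0]], "rotation": [[0, -0.01, 0.01], [0, -0.01, 0.01], [0, -0.01, 0.01], [0, 0, 0], [0, 0, 0]]}}

```text
time_s: 48.82
tool_pos: [498.2, -102.3, 36.7]
tcp_rot: [0.707, 0.001, 0.0, -0.707]
force: [-0.4, 0.8, -4.2]
grip_width: 0.352
```

Request:
{"api": "drive_tool", "payload": {"travel": [[0, 0.03, 0], [0, 0.02, 0], [0, 0, 0], [0, 0, 0]], "rotation": [[0, 0, 0], [0, 0, 0], [0, 0, 0], [0, 0, 0]]}}

```text
time_s: 49.32
tool_pos: [497.6, -101.7, 33.3]
tcp_rot: [0.707, 0.001, -0.0, -0.707]
force: [-0.2, -0.3, -6.0]
grip_width: 0.354
```

Request:
{"api": "drive_tool", "payload": {"travel": [[0, 0.02, 0], [0, 0, 0], [0, 0, 0]], "rotation": [[0, 0, 0], [0, 0, 0], [0, 0, 0]]}}

```text
time_s: 49.7
tool_pos: [497.8, -101.8, 32.5]
tcp_rot: [0.707, 0.001, -0.0, -0.707]
force: [-0.7, 0.3, 0.2]
grip_width: 0.352
```

Request:
{"api": "drive_tool", "payload": {"travel": [[0, 0.01, 0], [0, 0, 0]], "rotation": [[0, 0, 0], [0, 0, 0]]}}

```text
time_s: 49.95
tool_pos: [497.8, -101.8, 32.5]
tcp_rot: [0.707, 0.001, -0.0, -0.707]
force: [-3.1, 1.2, 6.4]
grip_width: 0.356
```

Request:
{"api": "drive_tool", "payload": {"travel": [[0, 0, 0], [0, 0, 0], [0, 0, 0], [0, 0, 0]], "rotation": [[0, 0, 0], [0, 0, 0], [0, 0, 0], [0, 0, 0]], "fingers": 0.55}}

```text
time_s: 50.45
tool_pos: [497.7, -101.8, 31.4]
tcp_rot: [0.707, 0.001, -0.0, -0.707]
force: [0.9, 0.8, 1.1]
grip_width: 0.548
```

Request:
{"api": "drive_tool", "payload": {"travel": [[0, -0.2, 0], [0, -0.6, 0], [0, -0.6, 0], [0, 0, 0]], "rotation": [[0, 0, 0], [0, 0, 0], [0, 0, 0], [0, 0, 0]]}}

```text
time_s: 50.95
tool_pos: [500.8, -102.9, 119.8]
tcp_rot: [0.708, 0.004, 0.003, -0.706]
force: [0.9, 0.1, -0.3]
grip_width: 0.549
```

```bash
python3 g.py 567 -350 95 1.44 5;python3 - <<'E'
from bars import *
M,o=cur();p=get_image('wrist');save(p,'w36.png');look(p,o,6)
E
```

```text
t 50.95 pos [ 500.8 -102.9  119.8] err mm [  66.2 -247.1  -24.8] rv [0.003 0.133 0.01 ] F [ 0.9  0.1 -0.3] w 0.549
rows 5 rot [0.005, 0.266, 0.019]
   [0.218, 0.088, -0.824]
   [0.24, 0.087, -0.818]
   [0.262, 0.086, -0.811]
   [0.284, 0.085, -0.804]
   [0.305, 0.084, -0.796]
px [205. 211.] conf 0.92 pose [ 421.13 -102.83    1.57] IoU 0.945 rgb [254. 197. 136.]
px [438.  86.] conf 0.89 pose [574.34 -24.86   1.57] IoU 0.958 rgb [113. 116. 118.]
px [314. 208.] conf 0.87 pose [ 497.11 -100.84    1.56] IoU 0.976 rgb [250. 250. 246.]
px [ 82. 332.] conf 0.81 pose [ 305.64 -211.1     0.68] IoU 0.781 rgb [231. 134. 161.]
px [194.  86.] conf 0.58 pose [422.65 -24.74   1.58] IoU 0.967 rgb [251. 222. 113.]
```

Four placed well. Last silver bar.

Request:
{"api": "drive_tool", "payload": {"travel": [[0.22, 0, -0.8], [0.24, 0, -0.82], [0.26, 0.1, -0.81], [0.28, 0.15, -0.8], [0.31, 0.15, -0.8]], "rotation": [[0.01, 0.27, 0.02], [0, 0.27, 0.02], [0, 0.27, 0.02], [0, 0.26, 0.02], [0, 0.26, 0.02]], "fingers": 0.6}}

```text
time_s: 51.68
tool_pos: [562.3, -348.1, 88.5]
tcp_rot: [-0.704, 0.051, -0.042, 0.707]
force: [0.4, -0.3, 0.2]
grip_width: 0.6
```

Request:
{"api": "drive_tool", "payload": {"travel": [[0, 0, 0], [0, 0, 0], [0, 0, 0]], "rotation": [[0, 0, 0], [0, 0, 0], [0, 0, 0]]}}

```text
time_s: 52.05
tool_pos: [562.6, -345.8, 90.3]
tcp_rot: [-0.705, 0.05, -0.042, 0.706]
force: [-1.1, 0.5, -0.7]
grip_width: 0.6
```

```bash
python3 g.py 567 -353.5 50 1.44 2;python3 - <<'E'
from bars import *
M,o=cur();p=get_image('wrist');save(p,'w37.png');look(p,o)
E
```

```text
t 52.05 pos [ 562.6 -345.8   90.3] err mm [  4.4  -7.7 -40.3] rv [-0.001  0.001 -0.011] F [-1.1  0.5 -0.7] w 0.6
rows 2 rot [-0.007, 0.004, -0.054]
   [0.048, 0.336, -0.059]
   [0.046, 0.336, -0.059]
px [333. 236.] conf 0.83 pose [ 567.5  -353.98    1.44] IoU 0.97 rgb [237. 238. 234.]
px [360. 366.] conf 0.83 pose [ 5.7261e+02 -4.7568e+02  1.4000e-01] IoU 0.493 rgb [23. 67. 32.]
px [335.  87.] conf 0.18 pose [ 562.19 -258.66    2.63] IoU 0.686 rgb [27. 27. 26.]
```

View pics/w37.png

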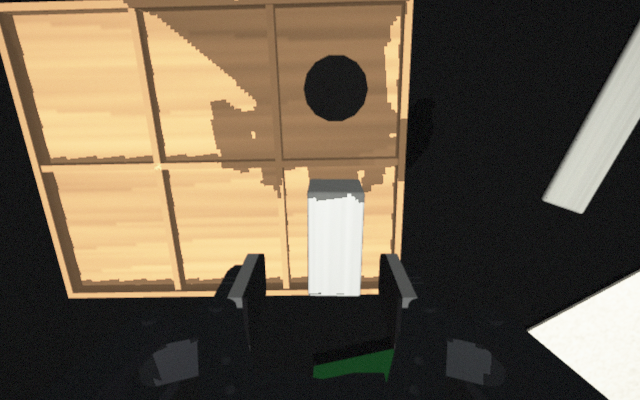

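Request:
{"api": "drive_tool", "payload": {"travel": [[0.05, 0.34, -0.06], [0.05, 0.33, -0.06], [0, 0, 0], [0, 0, 0]], "rotation": [[0, 0, -0.05], [0, 0, -0.05], [0, 0, 0], [0, 0, 0]]}}

```text
time_s: 52.65
tool_pos: [567.7, -355.2, 50.0]
tcp_rot: [-0.705, 0.046, -0.046, 0.706]
force: [-0.5, 0.4, -0.0]
grip_width: 0.597
```

```bash
python3 g.py 567.3 -353.8 30 1.44 1
```

```text
t 52.65 pos [ 567.7 -355.2   50. ] err mm [ -0.4   1.4 -20. ] rv [-0.001 -0.    -0.   ] F [-0.5  0.4 -0. ] w 0.597
rows 1 rot [-0.009, -0.005, -0.003]
   [-0.009, 0.333, 0.022]
```

Request:
{"api": "drive_tool", "payload": {"travel": [[-0.01, 0.2, 0.01], [0, 0.13, 0.01], [0, 0, 0], [0, 0, 0]], "rotation": [[0, 0, 0], [0, 0, 0], [0, 0, 0], [0, 0, 0]]}}

```text
time_s: 53.15
tool_pos: [567.6, -354.1, 31.0]
tcp_rot: [-0.706, 0.046, -0.047, 0.706]
force: [0.2, -0.2, 0.9]
grip_width: 0.599
```

Request:
{"api": "drive_tool", "payload": {"travel": [[0, 0, 0], [0, 0, 0], [0, 0, 0], [0, 0, 0], [0, 0, 0]], "rotation": [[0, 0, 0], [0, 0, 0], [0, 0, 0], [0, 0, 0], [0, 0, 0]], "fingers": 0}}

```text
time_s: 53.78
tool_pos: [568.2, -354.5, 31.9]
tcp_rot: [0.706, -0.046, 0.047, -0.705]
force: [0.1, -0.0, 5.2]
grip_width: 0.353
```

Request:
{"api": "drive_tool", "payload": {"travel": [[0, -0.2, 0], [0, -0.4, 0], [0, -0.5, 0], [0, 0, 0], [0, 0, 0]], "rotation": [[0, 0, 0], [0, 0, 0], [0, 0, 0], [0, 0, 0], [0, 0, 0]]}}

```text
time_s: 54.4
tool_pos: [566.6, -353.3, 95.5]
tcp_rot: [-0.705, 0.047, -0.046, 0.706]
force: [0.3, 0.5, -2.2]
grip_width: 0.354
```

```bash
python3 g.py 573.5 -102 95 1.571 5;python3 - <<'E'
from h import *
p=get_image('wrist');save(p,'w38.png')
E
```

```text
t 54.4 pos [ 566.6 -353.3   95.5] err mm [  6.9 251.3  -0.5] rv [-0.002 -0.131 -0.001] F [ 0.3  0.5 -2.2] w 0.354
rows 5 rot [-0.003, -0.263, -0.003]
   [-0.087, 0.003, 0.834]
   [-0.065, 0.003, 0.836]
   [-0.043, 0.003, 0.837]
   [-0.021, 0.002, 0.838]
   [0.001, 0.002, 0.838]
```

View pics/w38.png

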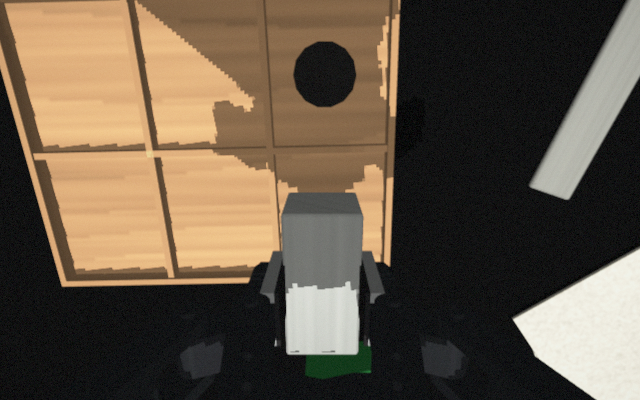

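Request:
{"api": "drive_tool", "payload": {"travel": [[-0.09, 0, 0.78], [-0.06, 0, 0.84], [-0.04, 0, 0.84], [-0.02, 0, 0.84], [0, 0, 0.84]], "rotation": [[0, -0.26, 0], [0, -0.26, 0], [0, -0.26, 0], [0, -0.26, 0], [0, -0.26, 0]]}}

```text
time_s: 55.08
tool_pos: [572.9, -103.3, 95.0]
tcp_rot: [-0.707, 0.001, 0.001, 0.708]
force: [-0.4, 0.8, -0.4]
grip_width: 0.351
```

Request:
{"api": "drive_tool", "payload": {"travel": [[0, 0, 0], [0, 0, 0], [0, 0, 0]], "rotation": [[0, 0, 0], [0, 0, 0], [0, 0, 0]]}}

```text
time_s: 55.45
tool_pos: [574.2, -106.4, 96.4]
tcp_rot: [-0.707, 0.001, -0.001, 0.707]
force: [0.0, -1.2, -1.6]
grip_width: 0.357
```

```bash
python3 g.py 574 -103 37 1.571 3
```

```text
t 55.45 pos [ 574.2 -106.4   96.4] err mm [ -0.2   3.4 -59.4] rv [-0.    -0.003 -0.   ] F [ 0.  -1.2 -1.6] w 0.357
rows 3 rot [-0.0, -0.009, -0.0]
   [-0.001, 0.33, 0.019]
   [-0.001, 0.33, 0.019]
   [-0.001, 0.33, 0.019]
```

Request:
{"api": "drive_tool", "payload": {"travel": [[0, 0.35, 0.02], [0, 0.35, 0.02], [0, 0.29, 0.02], [0, 0, 0], [0, 0, 0]], "rotation": [[0, -0.01, 0], [0, -0.01, 0], [0, -0.01, 0], [0, 0, 0], [0, 0, 0]]}}

```text
time_s: 56.08
tool_pos: [575.0, -102.2, 38.1]
tcp_rot: [0.707, 0.001, 0.0, -0.707]
force: [0.2, 0.1, -1.7]
grip_width: 0.352
```

Request:
{"api": "drive_tool", "payload": {"travel": [[0, 0.03, 0], [0, 0.02, 0], [0, 0, 0], [0, 0, 0]], "rotation": [[0, 0, 0], [0, 0, 0], [0, 0, 0], [0, 0, 0]]}}

```text
time_s: 56.58
tool_pos: [574.6, -101.6, 34.8]
tcp_rot: [-0.707, -0.001, 0.0, 0.707]
force: [0.3, 0.7, -1.6]
grip_width: 0.353
```

Request:
{"api": "drive_tool", "payload": {"travel": [[0, 0.02, 0], [0, 0.01, 0], [0, 0, 0], [0, 0, 0]], "rotation": [[0, 0, 0], [0, 0, 0], [0, 0, 0], [0, 0, 0]]}}

```text
time_s: 57.08
tool_pos: [574.7, -101.7, 33.8]
tcp_rot: [-0.707, -0.001, 0.0, 0.707]
force: [-1.8, 0.6, 5.4]
grip_width: 0.358
```

Request:
{"api": "drive_tool", "payload": {"travel": [[0, 0, 0], [0, 0, 0], [0, 0, 0], [0, 0, 0]], "rotation": [[0, 0, 0], [0, 0, 0], [0, 0, 0], [0, 0, 0]], "fingers": 0.55}}

```text
time_s: 57.58
tool_pos: [574.4, -101.6, 32.7]
tcp_rot: [-0.707, -0.001, 0.0, 0.707]
force: [-0.2, -0.3, 0.3]
grip_width: 0.548
```

Request:
{"api": "drive_tool", "payload": {"travel": [[0, -0.2, 0], [0, -0.6, 0], [0, -0.9, -0.2], [0, -0.9, -0.6], [0, 0, 0]], "rotation": [[0, 0, 0], [0, 0, 0], [0, 0, 0], [0, 0, 0], [0, 0, 0]]}}

```text
time_s: 58.2
tool_pos: [578.8, -151.9, 194.8]
tcp_rot: [0.709, 0.005, 0.005, -0.705]
force: [0.5, -0.3, 0.1]
grip_width: 0.547
```

Request:
{"api": "drive_tool", "payload": {"travel": [[-0.3, 0, -0.8], [-0.3, 0, -0.8], [-0.3, 0, -0.8], [-0.3, 0, -0.6], [0, 0, 0]], "rotation": [[0, 0, 0], [0, 0, 0], [0, 0, 0], [0, 0, 0], [0, 0, 0]]}}

```text
time_s: 58.82
tool_pos: [501.2, -330.2, 186.0]
tcp_rot: [-0.707, 0.001, -0.001, 0.707]
force: [0.1, 0.3, 0.3]
grip_width: 0.555
```

Run:
```python
from bars import *
p=get_image('top');save(p,'t40.png');look(p,None,6)
s=get_image('side');save(s,'s40.png');M,o=cur();print(M[:3,3],o['time_s'])
```

```text
px [383. 293.] conf 0.97 pose [ 316.02 -225.3     1.24] IoU 0.832 rgb [223. 152. 173.]
px [309. 187.] conf 0.92 pose [576.62 -24.85   1.59] IoU 0.957 rgb [90. 92. 93.]
px [305. 247.] conf 0.91 pose [423.65 -25.39   1.56] IoU 0.896 rgb [136. 107.  53.]
px [338. 250.] conf 0.82 pose [ 421.05 -101.68    1.6 ] IoU 0.926 rgb [147.  92.  64.]
px [477. 189.] conf 0.66 pose [ 586.84 -454.47    1.76] IoU 0.511 rgb [ 51. 130.  67.]
px [338. 219.] conf 0.59 pose [ 498.73 -100.75    1.59] IoU 0.967 rgb [122. 122. 116.]
[ 502.74965463 -327.26119475  186.12011042] 58.975
```

View pics/t40.png

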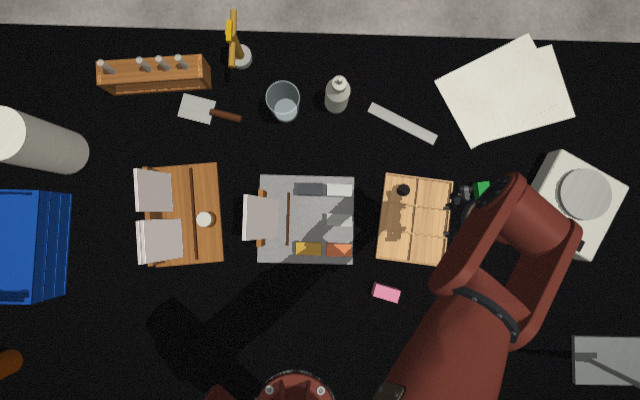

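View pics/s40.png

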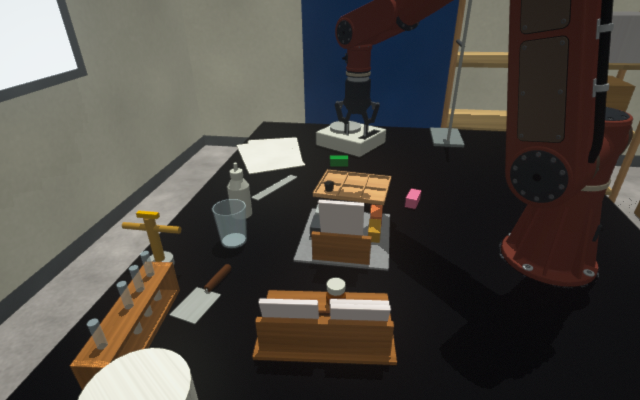

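Run:
```python
from bars import *
p=get_image('top');crop(p,230,150,470,320,3.3,'t41.png')
q,i=None,None
uv=proj(p,np.array([(T(STAND)@[x,y,6,1])[:3] for x in(-115,115) for y in(-125,44)]));print(uv.round(1).tolist())
print('used/short tops px');
```

```text
[[352.9, 263.8], [288.3, 262.4], [354.3, 176.5], [290.7, 174.9]]
used/short tops px
```

View pics/t41.png

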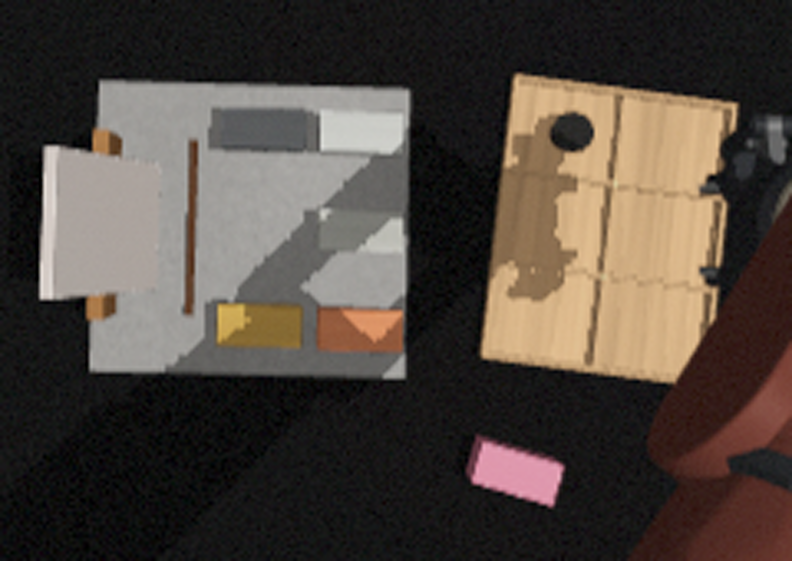

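Run:
```python
from h import *
print(ctrl.job_done())
```

```text
the job is handed in; nothing more can be done
None
```

The job is handed in at about 59 s of the 210 s, done in the order you asked:

- **Short tile:** I put the used white tile back in the rest, leaning on its wall beside the stack. It shows upright and in place in the final side and top pictures.
- **Tall tile:** I drew it from the middle of the stack; the other two stayed leaning. It now leans on the stand's wall, centred to about 1–2 mm, with its foot between lip and wall.
- **Bars:** All five were in the tray (yellow, dark grey, orange and two silver) and now lie flat on the open board. Gaps between bars are about 8–12 mm, and bars are about 8 mm or more from the board's edge.
- **Left alone:** The bung stayed in the tray. The pink and green look-alikes, jar, beaker, wash bottle, spatula and ruler were not touched.

- **Knocked bar:** The orange bar shifted in its compartment partway through. I measured it again before picking it up.
- **Weaker check:** The network did not report the last silver bar in the final top picture, so I have no fitted position for it. I judged it from the picture and the gripper's release position. The other four bars were fitted and agree to about 2–3 mm between wrist and top views.

At hand-in the gripper was empty and clear of everything.

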